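# Free a dispersing shaft from a clamp of unknown thread and case it

### The job

The blue-headed dispersing shaft is locked in the slanted service cradle by the T-handled clamp screw above it, and nobody knows whether that thread is left- or right-handed: feel which way it gives and undo it until the shaft is free. Draw the shaft out, lay it gently in the two V supports of the open instrument case so that nothing stands above the rim, then shut the lid fully. Leave that screw undone, the white-headed shaft clamped, and the other things on the bench where they are.

Things in the scene. Friction and masses are not known exactly. Their poses are not given: they have to be found in the camera images.
- cradle: fixed twin service cradle, grey, foot 250 x 210 mm; origin at the foot's centre on the bench, z up. Own x runs from its low end (the robot's left) to its high end (right). Two V troughs side by side at y = +55 (left, farther from the robot) and -55 mm (right, nearer) slope up towards +x at 32 degrees (0.56 rad), along (0.847, 0, 0.531); normal of the slope (-0.531, 0, 0.847)
- foot_left (a point): lower end of the left trough, on the axis of the shaft in it: x = -95, y = 55, z = 50 mm in the cradle; axes as cradle. Along the shaft from here: V trough 10 to 108 mm (bed 60 mm wide, nowhere over 2 mm above the shaft's axis), steel bridge over it 44 to 68 mm; beyond 112 mm the shaft stands free in the air
- foot_right (a point): the same for the right trough. Each bridge is 64 mm wide, its beam 21 to 35 mm and the screw's boss up to 43 mm above the shaft's axis. It closes over the shaft, which leaves only lengthwise, up the slope, once the screw is undone: a 75 mm pull brings its lower end out from under the bridge
- handle_left (a point): fixed point, axes as cradle: middle of the left bridge's T-handle as found, tight, on the screw's axis 75 mm above the shaft's axis. Handle: black bar with red ends, 84 long x 14 wide x 16 mm tall, as found pointing up the slope and lying parallel to it; the screw's axis is the normal of the slope, 32 degrees from vertical
- handle_right (a point): the same for the right bridge. The thread hand of either screw cannot be seen and varies: one way gives (about 0.12 N m) up to 1.75 rad, the other is blocked at once. Undone, handle and tongue rise 2.8 mm per rad; the tongue sits 2.8 mm deep in the shaft's neck, so 1.0 rad just frees it, 1.5 rad amply. Stays where left
- screw_a (a joint): turn by which one of the two clamp screws has been undone, rad, 0 tight as found, 1.75 end of travel, counted positive whichever its hand; on which bridge it sits varies
- screw_b (a joint): the same for the other clamp screw, of the other hand
- shaft: dispersing shaft, 200 mm long, about 0.24 kg: steel tube of 16 mm diameter, blue head 26 mm in diameter, 30 mm long, at the upper end. Origin at mid-length on its axis; own x along it to the head (head x = 70 to 100 mm). Neck of 10 mm diameter x = -50 to -38 mm, under the clamp. Balances about x = -8 mm. Free to grasp, across the slope, from x = 14 to 68 mm
- other_shaft: the same but with a white head, locked in the other trough; stays there
- case: fixed aluminium case, 130 (own x) x 260 (y) x 55 mm tall, walls and floor 4 mm, open at the top, hinge on its +x side; origin at the centre of its underside on the bench. Two grey V supports at y = -56 and +56 mm (8 mm thick, 90 degree V, mouth about 36 mm wide, middle at x = 0) carry the shaft along own y, its axis about 33 mm above the bench
- lid (a joint): angle of the blue lid (130 x 260 x 8 mm), rad: 0 shut, grows as it opens, to 1.9. A stiff hinge holds it where it is left; 2 to 4 N at the edge move it
- lid_hinge (a point): middle of the lid's hinge line, at the top of the case's +x wall; this point's axes swing with the lid: its -x points from the hinge to the free edge, its z out of the lid's outer face, its y along the hinge
- lid_edge (a point): middle of the lid's free edge on its outer face, 130 mm from the hinge; axes as lid_hinge. A dark knob stands 35 mm proud of the outer face 30 mm in from the free edge, at the middle of its length
- beaker: empty glass beaker, 64 mm across, 85 mm tall, open at the top, stands by the low end of the cradle; origin at the centre of its underside; leave alone
- jar: glass jar with yellow cap, 60 mm across, 85 mm tall, towards the back of the bench; origin at the centre of its underside; leave alone
- spanner: steel spanner, 170 mm long, lying flat in front of the case; origin at mid-length on its underside; leave alone
- screwdriver: orange-handled screwdriver, 180 mm long, lying in front of the cradle; origin at mid-length on its underside; leave alone
- wash_bottle: white bottle with blue cap, 64 mm across, 170 mm tall, standing on the left of the bench; origin at the centre of its underside; leave alone
- sample_can: amber jar with white cap, 74 mm across, 110 mm tall, standing on the right of the bench; origin at the centre of its underside; leave alone
- dish: white weighing dish, 90 mm across, 22 mm tall, between and behind cradle and case; origin at the centre of its underside; leave alone
- rim (a point): centre of the case's mouth, level with its rim, 55 mm above the bench; axes as case. The shaft may lie with its head at either end (+y or -y); its mid-length within 8 mm of the middle of the case keeps the thick head clear of the support
Mind the look-alikes: they are no part of the job. Leave any green or yellow look-alike of the shaft alone.

How it is judged (in metres and radians):
On the way, in this order (a step that is already met when the one before it is completed fails the run):
1. clamp screw undone, whichever way it gives, by more than 0.9 rad (value of joint any of screw_a, screw_b above 0.9 rad), for 0.1 s.
2. shaft drawn out and lifted clear of the cradle (distance of shaft from where it was at the start of the episode above 0.1 m and height (world z) of shaft above 0.12 m), for 0.1 s.
3. shaft lying in both V supports, let go, nothing above the rim, lid still open (x of shaft in the frame of case between -0.006 and 0.006 m and y of shaft in the frame of case between -0.02 and 0.02 m and z of shaft in the frame of case between 0.028 and 0.038 m and angle between the x axis of shaft and the y axis of case, either way round below 0.06 rad and linear speed of shaft below 0.02 m/s and contact force between the fingers and shaft below 0.2 N and value of joint lid above 1 rad), for 0.2 s.
4. lid shut (value of joint lid below 0.05 rad), for 0.2 s.
At the end, for the whole second after the job is handed in: Shaft still in both V supports: within 6 mm of the case's lengthwise middle line, mid-length within 20 mm of its middle, axis 28 to 38 mm above the bench, aligned within 0.06 rad; lid shut within 0.05 rad; screw still undone by over 0.9 rad (x of shaft in the frame of case between -0.006 and 0.006 m and y of shaft in the frame of case between -0.02 and 0.02 m and z of shaft in the frame of case between 0.028 and 0.038 m and angle between the x axis of shaft and the y axis of case, either way round below 0.06 rad and linear speed of shaft below 0.02 m/s and contact force between the fingers and shaft below 0.2 N and value of joint lid below 0.05 rad and value of joint any of screw_a, screw_b above 0.9 rad); the robot touches nothing.
It fails at once if the shaft is dropped or thrown into the case (over 0.7 m/s within 100 mm of it) (distance between shaft and rim below 0.1 m and linear speed of shaft above 0.7 m/s).
It fails at once if the white-headed shaft's clamp is undone too, or that shaft moves by more than 10 mm (distance of other_shaft from where it was at the start of the episode above 0.01 m or value of joint each of screw_a, screw_b above 0.4 rad).
It fails at once if another thing on the bench is knocked over or shifted by more than 40 mm (distance of any of beaker, jar, spanner, screwdriver, wash_bottle, sample_can, dish from where it was at the start of the episode above 0.04 m or angle between any of beaker, jar, wash_bottle, sample_can's own z axis and vertical above 0.5 rad).
It also fails if it takes over 72 s, if anything falls off the work surface, if the arm or the gripper's body presses on something with over 40 N, if the wrist force passes 120 N, or if a joint passes its speed limit or range.

### The arm

A 6-joint arm with a two-finger parallel gripper is mounted at the origin on the work surface. World frame = base frame: x ahead of the robot, y to its left, z up, the work surface at z = 0. Lengths are in m, angles in degrees, forces in N, time in s.
With the tool pointing down it reaches from about 0.325 to 0.775 m from the base axis. Payload 5.5 kg.
Tool frame: the origin (TCP) lies between the finger pads; the fingertips stand 19 mm ahead of it and the grasp point (between the pads) is the TCP; x points along the fingers, z is the direction in which the jaws open and shut, and the axes are right-handed (so a half turn about x gives the same grasp; the last joint's range is limited). The gripper opens to 88 mm and grips with 3 to 60 N. Pads are 20 mm wide; open, the fingers measure 115 mm over their backs; the gripper's body (75 mm by 178 mm) begins 61 mm behind the grasp point.
Start: joints at [-74.124, 5.22, 70.514, -0, 104.267, -3.249], TCP at [0.197, -0.567, 0.204] pointing down, gripper open.
Joint ranges: [-164.24, 164.24], [-49.07, 125.15], [9.68, 141.18], [-86.29, 266.29], [3.28, 154.24], [-151.56, 151.56]. Speed limits (degrees/s): [147.25, 147.25, 172.46, 180, 180, 180].

### API

Orientations are given as [roll, pitch, yaw] about the fixed x, y, z axes, in that order (R = Rz(yaw) Ry(pitch) Rx(roll)).
In Python, from bench import manip, cams, nets gives the robot as it stands. The module is installed in compiled form; this text tells all that it offers.
- The arm moves only by the tool play_rows, never from a script. Its argument "steps" is a list of rows, each an object of numbers: "dx", "dy", "dz": the shift along the tool's x, y, z in m; "wx", "wy", "wz": the turn, a rotation vector about the tool's x, y, z in degrees; "hand": the gripper command: -1 is fully open, 1 is shut, values between are in proportion. In form: [{"dx": .., "dy": .., "dz": .., "wx": .., "wy": .., "wz": .., "hand": ..}, ...]. A call has exactly 10 rows; each row is the pose to reach, as a shift and turn from the pose commanded when the call began, along the tool's axes at that moment; what a row does not reach only later rows make up. A row lasts 1/10 s, in which the tool goes at most 50 mm and 8.59 degrees, less where a joint would pass 70% of its speed; a pose out of reach is approached as far as the arm can. A call with a gripper value outside its range is refused whole. The fingers move at their own pace and stop on an object; the grip force is fixed at half the most. Time passes only in rows, so rows that repeat a pose let the fingers close, or fill a call up. It gives the time, the measured TCP pose, the force and the opening at its end, in the units of the state.
- manip.get_state(): the state, without advancing time (a new reading comes with each control period).
- cams.read_camera(name): name is "side" or "top"; returns a dict with "color" (480x640x3 uint8, red, green, blue), "fx", "fy", "cx", "cy" (pixels), "R" (3x3) and "t" (3): a world point X has camera coordinates R X + t. Camera axes: x right, y down, z forward; pixel columns grow to the right and rows downward; lengths in m; the calibration is good to about 2 mm. A picture is of the moment at which its call begins. There is no depth.
- manip.job_done(): hands the job in, once; it reports no verdict.
Trained networks look in the newest picture that a camera, given by its name, has taken for a name from the list of things; names that differ only in an ending like _2 or _b are one class to them, and where a whole thing is asked for, a point or a joint stands for the part that bears it (a point fixed in the world has none). Each returns a list of dicts, best first, with "conf" (0 to 1); they miss things now and then, are a little off and sometimes report something else, mostly with a low value. They report only what shows in the picture. A call takes as long as a camera call. They do not tell look-alikes from the thing itself.
- nets.look_for(camera, target): "bbox" ([left, top, width, height] in pixels, round what is visible of it).
The state is a dict: "clock": time; "joints": joint angles; "joint_vel": joint speeds; "joint_efforts": joint torques, N m; "eef_pos": TCP position; "tool_rot": TCP orientation; "wrist_force": force on the tool from outside, world axes, zero at the start; "torque": the same for the moment, N m; "gripper_width": opening from 0.0 (shut) to 1.0 (fully open).
Only numpy, scipy, OpenCV 4.12 (cv2) and the standard library are available. Lean on these libraries where they do the work, as an engineer would, in place of code of your own. Each camera call takes 0.05 s, during which the arm holds its last target.

## Working session

There is one attempt and no reset: what is moved stays moved. The work goes in short steps, Python scripts to look and compute and a tool call to move; the robot and the scene stay as the last step left them, time stands still between calls to the robot, and variables do not carry over. Pictures are saved under pics/ and viewed, and the job is handed in when it is done.

Besides the shell and the picture viewer there is one more tool, called after "Call:" by a JSON object that holds its "api" and its "payload", one argument or row to a line. play_rows: Moves the arm, as the interface text tells. Its arguments: {"type":"object","properties":{"steps":{"type":"array","items":{"type":"object","properties":{"dx":{"type":"number"},"dy":{"type":"number"},"dz":{"type":"number"},"wx":{"type":"number"},"wy":{"type":"number"},"wz":{"type":"number"},"hand":{"type":"number"}}}}},"required":["steps"]}

```bash
mkdir -p pics; python3 - <<'E'
from bench import manip,cams,nets
import cv2
print(manip.get_state())
for n in("side","top"):
    c=cams.read_camera(n); cv2.imwrite(f"pics/{n}0.png",c["color"][:,:,::-1])
    print(n,{k:c[k] for k in c if k!="color"})
    for t in ["cradle","shaft","other_shaft","case","lid","handle_left","beaker","dish"]:
        print(t,[(d["bbox"],round(d["conf"],2)) for d in nets.look_for(n,t)][:4])
E
```

```text
{'clock': 0.0, 'joints': array([-7.41230375e+01,  5.26504870e+00,  7.05815198e+01, -5.91894554e-04,
        1.04266731e+02, -3.24514559e+00]), 'joint_vel': array([-0.02511154, -0.14946411,  0.02964834, -0.00895003, -0.05596959,
       -0.07433632]), 'joint_efforts': array([ 3.12527800e-04, -4.46451724e+01, -4.06441283e+01,  6.97546103e-02,
        2.93232291e-02, -1.50388205e-04]), 'eef_pos': array([ 0.19648827, -0.56656352,  0.20289019]), 'tool_rot': array([177.04508721,  89.88669864, 106.16704997]), 'wrist_force': array([0.57787404, 0.81427287, 0.32204764]), 'torque': array([-0.02060381, -0.03478296,  0.02656931]), 'gripper_width': 1.0005249562920653}
side {'fx': 463.6041064765352, 'fy': 463.6041064765352, 'cx': 317.8462017006854, 'cy': 239.03728556227202, 'R': array([[-0.89435521, -0.44733705, -0.0042806 ],
       [-0.31533904,  0.63718272, -0.70324923],
       [ 0.31731696, -0.62760477, -0.71093052]]), 't': array([0.49563985, 0.17195315, 1.26954315])}
cradle [([223.6, 254.7, 109.3, 92.9], 0.81), ([259.8, 195.6, 29.5, 17.1], 0.54)]
shaft [([310.6, 380.6, 65.8, 67.6], 0.96), ([346.
[... 722 characters left out ...]
8082174]]), 't': array([0.10135053, 0.50983346, 1.68210902])}
cradle [([238.4, 200.5, 77.5, 71.3], 0.64)]
shaft [([132.1, 253.3, 16.3, 66.4], 0.81), ([250.9, 302.7, 51.4, 47.1], 0.8), ([243.1, 237.8, 53.5, 12.8], 0.76), ([170.1, 311.9, 62.9, 28.3], 0.69)]
other_shaft [([243.2, 202.2, 53.3, 18.9], 0.63), ([237.4, 201.4, 77.5, 66.2], 0.19)]
case [([365.5, 180.6, 89.4, 81.2], 0.65), ([329.0, 145.1, 18.7, 25.1], 0.3), ([365.4, 182.3, 84.9, 37.3], 0.27), ([180.5, 250.4, 27.2, 26.4], 0.15)]
lid [([365.0, 184.1, 84.6, 37.0], 0.84)]
handle_left [([235.1, 202.6, 83.9, 66.3], 0.9)]
beaker [([200.9, 215.6, 21.6, 21.1], 0.63), ([332.1, 144.5, 17.4, 23.1], 0.41)]
dish [([355.0, 158.7, 25.2, 24.2], 0.76)]
```

View pics/side0.png

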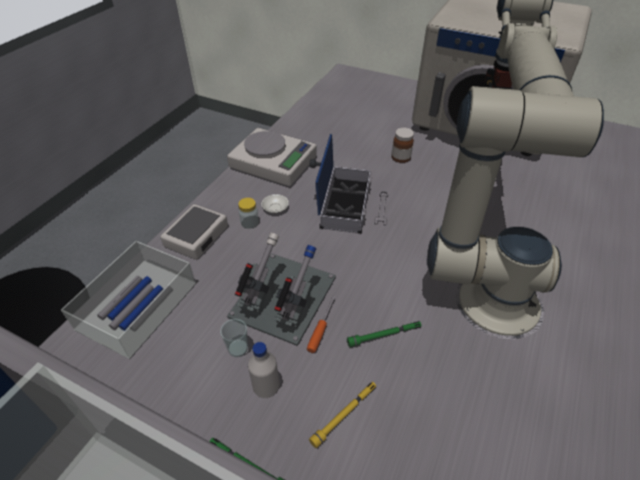

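View pics/top0.png

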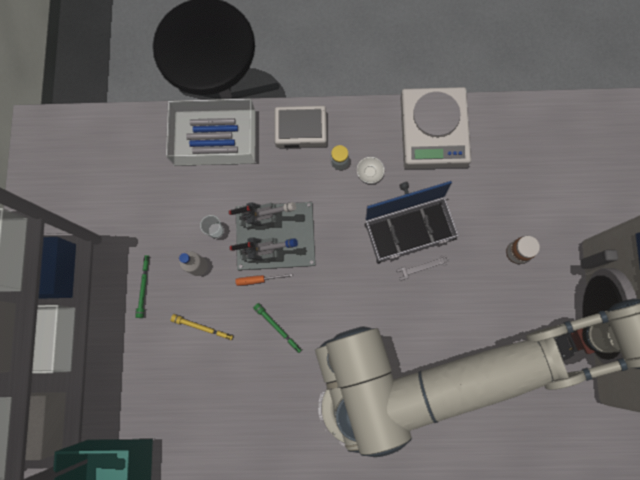

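```bash
python3 - <<'E'
import cv2
a=cv2.imread("pics/side0.png")[225:355,205:345]; cv2.imwrite("pics/s1.png",cv2.resize(a,None,fx=4,fy=4,interpolation=2))
a=cv2.imread("pics/top0.png")[190:285,225:330]; cv2.imwrite("pics/t1.png",cv2.resize(a,None,fx=6,fy=6,interpolation=2))
a=cv2.imread("pics/top0.png")[165:275,350:470]; cv2.imwrite("pics/t2.png",cv2.resize(a,None,fx=5,fy=5,interpolation=2))
E
```

```text
(no output)
```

View pics/s1.png

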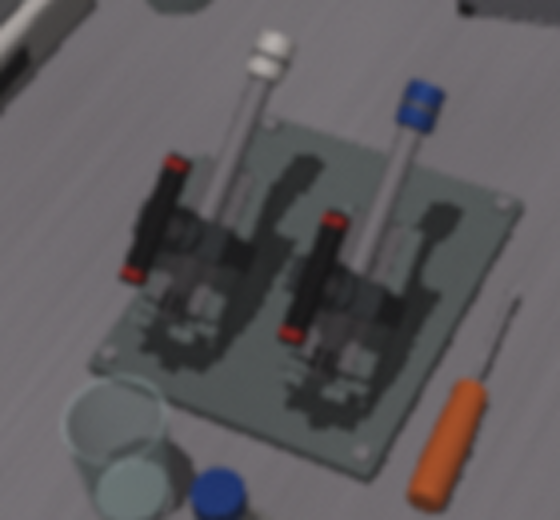

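View pics/t1.png

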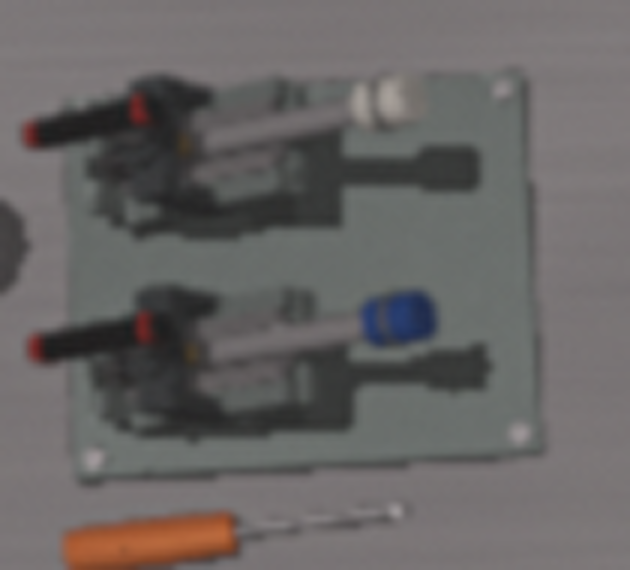

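View pics/t2.png

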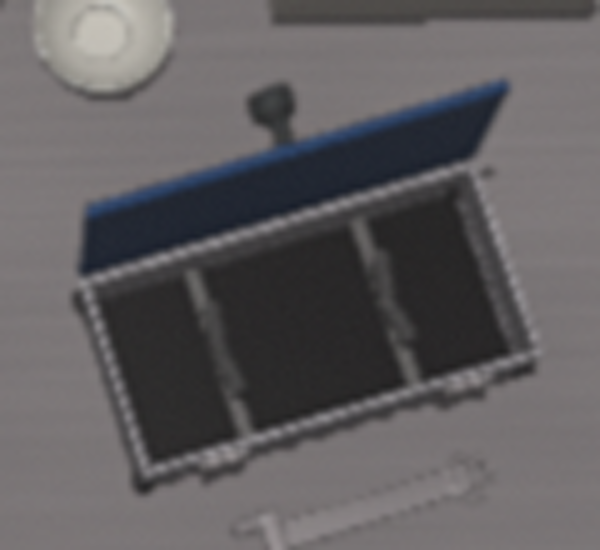

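The blue-headed shaft in the cradle sits in the right, nearer trough: head at top (291,243) and side (310,251), handle at top (240,247). The white-headed one is in the far trough (top 289,207). The blue and grey rods in the tray (top 210,135) and the loose green and yellow ones are look-alikes. The case is at top (410,225) with its lid open to the far side.

```bash
python3 - <<'E'
import cv2,numpy as np
a=cv2.imread("pics/side0.png")[125:240,300:400]; cv2.imwrite("pics/s2.png",cv2.resize(a,None,fx=5,fy=5,interpolation=2))
for n,roi in(("top",(190,285,225,330)),("side",(225,355,205,345))):
    im=cv2.imread(f"pics/{n}0.png").astype(int); r0,r1,c0,c1=roi
    s=im[r0:r1,c0:c1]; B,G,R=s[...,0],s[...,1],s[...,2]
    for nm,m in(("red",(R-np.maximum(B,G)>45)),("blue",(B-R>40)),("white",(s.min(2)>(135)))):
        k,l,st,ce=cv2.connectedComponentsWithStats(m.astype(np.uint8))
        for i in range(1,k):
            if st[i,4]>3: print(n,nm,st[i]+[c0,r0,0,0,0],ce[i]+[c0,r0])
E
```

```text
top red [247 206   2   4   7] [247.42857143 207.71428571]
top red [229 211   2   3   6] [229.5 212. ]
top red [248 243   2   4   8] [248.5 244.5]
top red [230 246   2   4   7] [230.42857143 247.71428571]
top red [236 276  28   9 190] [249.31052632 279.95263158]
top blue [289 239   8   8  45] [292.64444444 242.28888889]
top blue [286 241   2   6  11] [286.54545455 243.27272727]
top white [284 205   2   4   8] [284.5 206.5]
top white [288 204   4   5  15] [289.6        206.26666667]
top white [310 261   3   3   6] [311.16666667 261.83333333]
top white [239 265   3   3   6] [240.16666667 265.83333333]
side red [246 264   5   4  13] [248.30769231 265.46153846]
side red [286 279   5   3  13] [288.23076923 279.84615385]
side red [236 292   4   3  10] [237.5 293. ]
side red [275 307   5   3  13] [277. 308.]
side red [307 320  19  31 272] [316.48161765 335.36764706]
side blue [307 245   8   6  36] [310.52777778 247.83333333]
side blue [305 251   8   6  34] [308.17647059 253.79411765]
side blue [253 342  13  13 133] [258.93984962 347.78947368]
side white [205 225  11  12  44] [209.06818182 229.88636364]
side white [270 233   6   5  26] [272.69230769 235.11538462]
side white [268 239   5   4  15] [269.93333333 240.73333333]
```

View pics/s2.png

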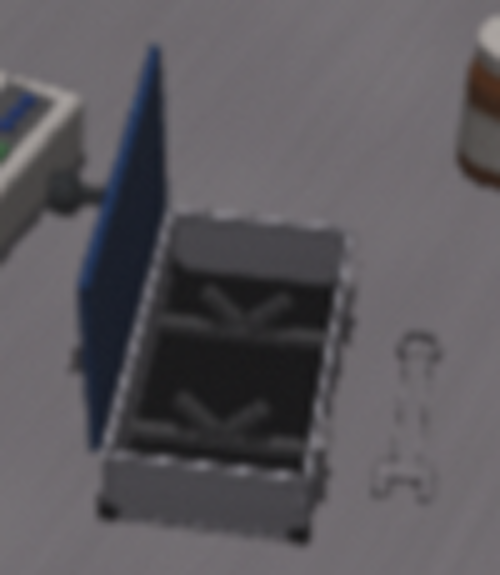

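```bash
cat > h.py <<'E'
import numpy as np
from scipy.spatial.transform import Rotation as Ro
CAM={"side":dict(f=463.6041,c=(317.8462,239.0373),R=np.array([[-0.89435521,-0.44733705,-0.0042806],[-0.31533904,0.63718272,-0.70324923],[0.31731696,-0.62760477,-0.71093052]]),t=np.array([0.49563985,0.17195315,1.26954315])),
"top":dict(f=554.5075,c=(322.7896,239.6859),R=np.array([[-0.01823544,-0.99951894,-0.02508687],[-0.98087881,0.02274663,-0.19328568],[0.19376334,0.02108253,-0.98082174]]),t=np.array([0.10135053,0.50983346,1.68210902]))}
def proj(n,X):
    c=CAM[n];p=np.asarray(X)@c["R"].T+c["t"];return p[...,:2]/p[...,2:]*c["f"]+np.array(c["c"])
def place(p,L):
    c,s=np.cos(p[2]),np.sin(p[2]);L=np.asarray(L,float)
    return np.stack([p[0]+c*L[...,0]-s*L[...,1],p[1]+s*L[...,0]+c*L[...,1],L[...,2]],-1)
def ray(n,uv,z):
    c=CAM[n];d=np.array([(uv[0]-c["c"][0])/c["f"],(uv[1]-c["c"][1])/c["f"],1])@c["R"];o=-c["t"]@c["R"]
    return o+d*(z-o[2])/d[2]
al=np.array([.84805,0,.52992]);no=np.array([-.52992,0,.84805])
def sh(a,h,side): return np.array([-.095,.055*side,.05])+al*a+no*h
E
python3 - <<'E'
from h import *
from scipy.optimize import least_squares
# cradle
obs=[]
L=1;Rr=-1
for s,v in((L,dict(top=[(247.43,207.7),(229.5,212)],side=[(248.3,265.5),(237.5,293)])),(Rr,dict(top=[(248.5,244.5),(230.43,247.7)],side=[(288.2,279.85),(277,308)]))):
    for n in v:
        for i,e in enumerate((.039,-.039)): obs.append((n,sh(.056+e,.075,s),v[n][i]))
obs+=[("top",sh(.185,0,Rr),(291.4,242.5)),("side",sh(.185,0,Rr),(309.4,250.8)),("top",sh(.185,0,L),(287.8,206.4)),("side",sh(.185,0,L),(271.6,237.3))]
def res(p): return np.concatenate([proj(n,place(p,X))-uv for n,X,uv in obs])
r=least_squares(res,[.6,.15,-1.57],loss="soft_l1");print("cradle",r.x,np.degrees(r.x[2]));print(np.round(r.fun.reshape(-1,2),1).tolist())
for n in("top","side"):
  o=[k for k in range(len(obs)) if obs[k][0]==n]
  q=least_squares(lambda p:res(p).reshape(-1,2)[o].ravel(),r.x,loss="soft_l1");print(n,q.x)
p=r.x
print("foot corners top",proj("top",place(p,[(.125,.105,.008),(.125,-.105,.008),(-.125,-.105,.008),(-.125,.105,.008)])).round(1).tolist(), "seen",[(225+u/6,190+v/6) for u,v in((520,70),(543,452),(82,482),(68,108))])
# case
cc=[(.065,.13,.055),(.065,-.13,.055),(-.065,-.13,.055),(-.065,.13,.055)]
T=[(80,283),(475,168),(537,350),(147,470)];S=[(105,455),(172,212),(347,235),(312,470)]
ob=[("top",c,((u+.5)/5-.5+350,(v+.5)/5-.5+165)) for c,(u,v) in zip(cc,T)]+[("side",c,((u+.5)/5-.5+300,(v+.5)/5-.5+125)) for c,(u,v) in zip(cc,S)]
le=[("top",1,(87,210),350,165),("top",-1,(508,85),350,165),("side",1,(82,288),300,125),("side",-1,(155,47),300,125)]
def rc(q):
    o=[proj(n,place(q,X))-uv for n,X,uv in ob]
    for n,s,(u,v),a,b in le:
        th=q[3];X=(.065-.13*np.cos(th)+.004*np.sin(th),.13*s,.055+.13*np.sin(th)+.004*np.cos(th))
        o.append(proj(n,place(q,X))-np.array([(u+.5)/5-.5+a,(v+.5)/5-.5+b]))
    return np.concatenate(o)
r2=least_squares(rc,[.6,-.15,.26,1.8],loss="soft_l1");print("case",r2.x,np.degrees(r2.x[2]));print(r2.fun.reshape(-1,2).round(1).tolist())
for a,b in((0,4),(4,8)):
  i=list(range(a,b))+[8+a//2,9+a//2]
  q=least_squares(lambda p:rc(p).reshape(-1,2)[i].ravel(),r2.x);print(q.x)
E
```

```text
cradle [ 0.53921672  0.24866236 -1.52990027] -87.65682868181769
[[1.6, -0.3], [-0.0, 0.2], [0.6, -0.5], [-0.4, 1.7], [1.8, -0.7], [-0.0, 0.1], [0.3, -0.9], [-0.1, 1.6], [-1.1, -0.1], [-0.4, 0.6], [0.8, -0.1], [-0.0, 1.8]]
top [ 0.53887759  0.25017289 -1.5281354 ]
side [ 0.54047751  0.24622333 -1.53381811]
foot corners top [[310.9, 201.0], [314.5, 264.9], [236.2, 269.7], [234.3, 205.9]] seen [(311.6666666666667, 201.66666666666666), (315.5, 265.3333333333333), (238.66666666666666, 270.3333333333333), (236.33333333333334, 208.0)]
case [ 0.54133652 -0.18686766  0.27987343  1.63160194] 16.035566144019338
[[-0.2, -0.3], [-0.5, -1.4], [1.2, 0.8], [-0.6, 1.5], [-0.4, -0.4], [-0.5, -1.2], [1.7, -1.8], [-0.1, 1.7], [-0.6, 0.4], [-0.1, -0.5], [0.1, -0.4], [0.1, -0.7]]
[ 0.54189956 -0.18699714  0.27357439  1.62517427]
[ 0.54122594 -0.18522102  0.28713719  1.62964264]
```

```bash
cat >> h.py <<'E'
CR=np.array([.5395,.2485,-1.531]); CA=np.array([.5415,-.1865,.280])
def vdir(p,v): return place([0,0,p[2]],v)
A=vdir(CR,al);N=vdir(CR,no);Y=vdir(CR,[0,1,0])
def state():
    from bench import manip
    s=manip.get_state();R=Ro.from_euler("xyz",s["tool_rot"],degrees=True).as_matrix();return s,np.array(s["eef_pos"]),R
def delta(p,R,P,T):
    d=R.T@(np.asarray(P)-p);w=np.degrees(Ro.from_matrix(R.T@T).as_rotvec());return d.round(4),w.round(2)
def frame(x,z):
    x=x/np.linalg.norm(x);z=z-x*(x@z);z/=np.linalg.norm(z);return np.stack([x,np.cross(z,x),z],1)
def show(P,T,msg=""):
    s,p,R=state();d,w=delta(p,R,P,T);print(msg,"d",d,"w",w,"|d|",np.linalg.norm(d).round(3),"|w|",np.linalg.norm(w).round(1))
def st():
    s,p,R=state();print("t",round(s["clock"],2),"p",p.round(4),"J",np.round(s["joints"],1),"F",np.round(s["wrist_force"],1),"M",np.round(s["torque"],2),"g",round(s["gripper_width"]*88,1))
E
python3 - <<'E'
from h import *
st();s,p,R=state();print(R.round(3))
j=np.radians(s["joints"])
M=(Ro.from_euler("z",j[0])*Ro.from_euler("y",j[1]+j[2])*Ro.from_euler("z",j[3])*Ro.from_euler("y",j[4])*Ro.from_euler("z",j[5])).as_matrix();print(M.round(3))
H=place(CR,sh(.056,.075,-1));print("handle",H,"N",N,"A",A,"Y",Y)
for sg in(1,-1):
    T=frame(-N,sg*Y);show([.42,-.35,.35],T,"via1");show(H+N*.08,T,"pre")
print(place(CR,[(-.125,0,0),(.125,0,0)]),place(CA,[0,0,0]),ray("top",(211.7,226),.04),ray("top",(191,262),.17),ray("top",(340,157),.085))
E
```

```text
t 0.9 p [ 0.1966 -0.5669  0.204 ] J [-74.1   5.2  70.5  -0.  104.3  -3.2] F [-0.1  0.2  0.3] M [ 0.02 -0.01  0.02] g 87.9
[[-0.     0.945  0.328]
 [-0.     0.328 -0.945]
 [-1.    -0.     0.   ]]
[[-0.328  0.945 -0.   ]
 [ 0.945  0.328 -0.   ]
 [-0.    -0.    -1.   ]]
handle [0.48107211 0.3334959  0.14327927] N [-0.0210833   0.52950043  0.84805   ] A [ 0.03374037 -0.84737854  0.52992   ] Y [0.99920823 0.03978582 0.        ]
via1 d [-0.146   0.2822 -0.1317] w [-71.14 -20.4  -27.49] |d| 0.344 |w| 78.9
pre d [-0.0071  0.5761 -0.7981] w [-71.14 -20.4  -27.49] |d| 0.984 |w| 78.9
via1 d [-0.146   0.2822 -0.1317] w [103.69 -29.73  22.06] |d| 0.344 |w| 110.1
pre d [-0.0071  0.5761 -0.7981] w [103.69 -29.73  22.06] |d| 0.984 |w| 110.1
[[0.53452677 0.37340103 0.        ]
 [0.54447323 0.12359897 0.        ]] [ 0.5415 -0.1865  0.    ] [0.5665041  0.44322516 0.04      ] [0.43120967 0.47182883 0.17      ] [0.76955205 0.03093117 0.085     ]
```

```bash
python3 - <<'E'
from h import *
import cv2
print(ray("top",(184.5,258.5),.168),ray("side",(260,346),.168))
T0=None
for sg in(1,-1):
  T=frame(-N,sg*Y); M=np.stack([-T[:,2],T[:,1],T[:,0]],1)
  for j1 in(40,46):
   for b in(65,80):
    W=(Ro.from_euler("z",j1,degrees=True)*Ro.from_euler("y",b,degrees=True)).inv()*Ro.from_matrix(M)
    print(sg,j1,b,W.as_euler("ZYZ",degrees=True).round(0))
a=cv2.imread("pics/top0.png")[240:285,165:225]; a=cv2.resize(a,None,fx=6,fy=6,interpolation=2)
b=cv2.imread("pics/side0.png")[310:400,215:290]; b=cv2.resize(b,None,fx=4,fy=4,interpolation=2)
o=np.zeros((360,670,3),np.uint8);o[:270,:360]=a;o[:,370:670]=b;cv2.imwrite("pics/bot.png",o)
E
```

```text
[0.44226059 0.49167396 0.168     ] [0.44466866 0.49146993 0.168     ]
1 40 65 [-34. 131.  19.]
1 40 80 [-28. 118.  28.]
1 46 65 [-32. 134.  25.]
1 46 80 [-26. 121.  34.]
-1 40 65 [ -34.  131. -161.]
-1 40 80 [ -28.  118. -152.]
-1 46 65 [ -32.  134. -155.]
-1 46 80 [ -26.  121. -146.]
```

View pics/bot.png

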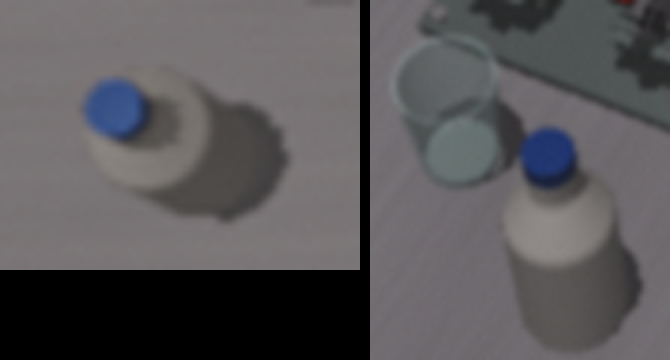

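```bash
python3 - <<'E'
from h import *
s,p,R=state();T=frame(-N,Y);d,w=delta(p,R,[.42,-.30,.36],T);print(d,w/2)
E
```

```text
[-0.156   0.2985 -0.179 ] [-35.57  -10.2   -13.745]
```

Call:
{"api": "play_rows", "payload": {
  "steps": [
    {"dx":-0.03,"dy":0.02,"dz":-0.01,"hand":-1},
    {"dx":-0.06,"dy":0.05,"dz":-0.03,"wx":-3,"wy":-1,"wz":-1,"hand":-1},
    {"dx":-0.09,"dy":0.085,"dz":-0.05,"wx":-7,"wy":-2,"wz":-3,"hand":-1},
    {"dx":-0.12,"dy":0.12,"dz":-0.07,"wx":-12,"wy":-3,"wz":-5,"hand":-1},
    {"dx":-0.14,"dy":0.155,"dz":-0.09,"wx":-16,"wy":-5,"wz":-6,"hand":-1},
    {"dx":-0.156,"dy":0.19,"dz":-0.11,"wx":-20,"wy":-6,"wz":-8,"hand":-1},
    {"dx":-0.156,"dy":0.225,"dz":-0.13,"wx":-24,"wy":-7,"wz":-9,"hand":-1},
    {"dx":-0.156,"dy":0.255,"dz":-0.15,"wx":-28,"wy":-8,"wz":-11,"hand":-1},
    {"dx":-0.156,"dy":0.28,"dz":-0.17,"wx":-32,"wy":-9,"wz":-12.5,"hand":-1},
    {"dx":-0.156,"dy":0.298,"dz":-0.179,"wx":-35.5,"wy":-10.2,"wz":-13.7,"hand":-1}
  ]
}}

```text
$.steps[0]: bad value
```

```bash
python3 - <<'E'
from h import *
st();s,p,R=state();T=frame(-N,Y);d,w=delta(p,R,[.49,.12,.36],T);print(d,w)
E
```

```text
t 0.9 p [ 0.1966 -0.5669  0.204 ] J [-74.1   5.2  70.5  -0.  104.3  -3.2] F [-0.1  0.2  0.3] M [ 0.02 -0.01  0.02] g 87.9
[-0.156   0.5023 -0.5529] [-71.14 -20.4  -27.49]
```

Call:
{"api": "play_rows", "payload": {
  "steps": [
    {"dx":-0.03,"dy":0.02,"dz":-0.01,"wx":0,"wy":0,"wz":0,"hand":-1},
    {"dx":-0.06,"dy":0.05,"dz":-0.03,"wx":-3,"wy":-1,"wz":-1,"hand":-1},
    {"dx":-0.09,"dy":0.085,"dz":-0.05,"wx":-7,"wy":-2,"wz":-3,"hand":-1},
    {"dx":-0.12,"dy":0.12,"dz":-0.07,"wx":-12,"wy":-3,"wz":-5,"hand":-1},
    {"dx":-0.14,"dy":0.155,"dz":-0.09,"wx":-16,"wy":-5,"wz":-6,"hand":-1},
    {"dx":-0.156,"dy":0.19,"dz":-0.11,"wx":-20,"wy":-6,"wz":-8,"hand":-1},
    {"dx":-0.156,"dy":0.225,"dz":-0.13,"wx":-24,"wy":-7,"wz":-9,"hand":-1},
    {"dx":-0.156,"dy":0.255,"dz":-0.15,"wx":-28,"wy":-8,"wz":-11,"hand":-1},
    {"dx":-0.156,"dy":0.28,"dz":-0.17,"wx":-32,"wy":-9,"wz":-12.5,"hand":-1},
    {"dx":-0.156,"dy":0.298,"dz":-0.179,"wx":-35.5,"wy":-10.2,"wz":-13.7,"hand":-1}
  ]
}}

```text
clock: 1.9
eef_pos: [0.4206, -0.298, 0.3603]
tool_rot: [-71.2, 73.1, -106.0]
wrist_force: [0.0, 0.4, 0.2]
gripper_width: 0.999
```

```bash
python3 - <<'E'
from h import *
st();s,p,R=state();T=frame(-N,Y);d,w=delta(p,R,[.49,.12,.36],T);print(d,w)
E
```

```text
t 1.9 p [ 0.4206 -0.298   0.3603] J [-27.5  -7.1  68.2 -18.2 114.4  -0.8] F [0.  0.4 0.2] M [ 0.09 -0.11  0.01] g 87.9
[-0.1218  0.3658 -0.176 ] [-35.38 -10.06 -13.75]
```

Call:
{"api": "play_rows", "payload": {
  "steps": [
    {"dx":-0.012,"dy":0.037,"dz":-0.018,"wx":-3.5,"wy":-1,"wz":-1.4,"hand":-1},
    {"dx":-0.024,"dy":0.073,"dz":-0.035,"wx":-7,"wy":-2,"wz":-2.8,"hand":-1},
    {"dx":-0.036,"dy":0.11,"dz":-0.053,"wx":-10.5,"wy":-3,"wz":-4.1,"hand":-1},
    {"dx":-0.049,"dy":0.146,"dz":-0.07,"wx":-14,"wy":-4,"wz":-5.5,"hand":-1},
    {"dx":-0.061,"dy":0.183,"dz":-0.088,"wx":-17.5,"wy":-5,"wz":-6.9,"hand":-1},
    {"dx":-0.073,"dy":0.219,"dz":-0.106,"wx":-21,"wy":-6,"wz":-8.2,"hand":-1},
    {"dx":-0.085,"dy":0.256,"dz":-0.123,"wx":-24.5,"wy":-7,"wz":-9.6,"hand":-1},
    {"dx":-0.097,"dy":0.293,"dz":-0.141,"wx":-28,"wy":-8,"wz":-11,"hand":-1},
    {"dx":-0.11,"dy":0.329,"dz":-0.158,"wx":-32,"wy":-9,"wz":-12.4,"hand":-1},
    {"dx":-0.122,"dy":0.366,"dz":-0.176,"wx":-35.4,"wy":-10,"wz":-13.7,"hand":-1}
  ]
}}

```text
clock: 2.9
eef_pos: [0.4911, 0.1197, 0.3605]
tool_rot: [-90.1, 58.1, -87.9]
wrist_force: [0.4, -0.7, 0.6]
gripper_width: 0.996
```

```bash
python3 - <<'E'
from h import *
st();s,p,R=state();T=frame(-N,Y);H=place(CR,sh(.056,.075,-1));d,w=delta(p,R,H+N*.05,T);print(d,w)
E
```

```text
t 2.9 p [0.4911 0.1197 0.3605] J [ 29.6   4.3  61.2 -35.  125.1   9.5] F [ 0.4 -0.7  0.6] M [ 0.16 -0.09  0.02] g 87.7
[ 0.0212  0.2966 -0.0019] [-0.08 -0.1  -0.07]
```

Call:
{"api": "play_rows", "payload": {
  "steps": [
    {"dx":0,"dy":0.025,"dz":0,"wx":0,"wy":0,"wz":0,"hand":-1},
    {"dx":0,"dy":0.06,"dz":0,"wx":0,"wy":0,"wz":0,"hand":-1},
    {"dx":0,"dy":0.1,"dz":0,"wx":0,"wy":0,"wz":0,"hand":-1},
    {"dx":0,"dy":0.14,"dz":0,"wx":0,"wy":0,"wz":0,"hand":-1},
    {"dx":0,"dy":0.18,"dz":0,"wx":0,"wy":0,"wz":0,"hand":-1},
    {"dx":0,"dy":0.22,"dz":0,"wx":0,"wy":0,"wz":0,"hand":-1},
    {"dx":0,"dy":0.255,"dz":0,"wx":0,"wy":0,"wz":0,"hand":-1},
    {"dx":0.005,"dy":0.28,"dz":-0.001,"wx":0,"wy":0,"wz":0,"hand":-1},
    {"dx":0.012,"dy":0.2966,"dz":-0.002,"wx":0,"wy":0,"wz":0,"hand":-1},
    {"dx":0.012,"dy":0.2966,"dz":-0.002,"wx":0,"wy":0,"wz":0,"hand":-1}
  ]
}}

```text
clock: 3.9
eef_pos: [0.4797, 0.3635, 0.1902]
tool_rot: [-90.5, 57.9, -88.3]
wrist_force: [-0.0, -0.3, 0.4]
gripper_width: 1.0
```

```bash
cat > look.py <<'E'
from h import *
from bench import cams
import cv2,sys
def look(tag,pt,h=60,k=5,cs=("top","side")):
    o=[]
    for n in cs:
        im=cams.read_camera(n)["color"][:,:,::-1]
        u,v=proj(n,np.array(pt)).round().astype(int);u=np.clip(u,h,639-h);v=np.clip(v,h,479-h)
        o.append(cv2.resize(im[v-h:v+h,u-h:u+h],(395,395),interpolation=2));print(n,"crop origin",u-h,v-h,"scale",395/(2*h))
    cv2.imwrite(f"pics/{tag}.png",np.hstack(o))
E
python3 - <<'E'
from look import *
st();s,p,R=state();T=frame(-N,Y);H=place(CR,sh(.056,.075,-1));print(delta(p,R,H,T))
look("a1",H)
E
```

```text
t 3.9 p [0.4797 0.3635 0.1902] J [ 47.   26.3  52.7 -26.1 122.1  35. ] F [-0.  -0.3  0.4] M [ 0.22 -0.08  0.05] g 88.0
(array([ 0.0557, -0.0006,  0.0005]), array([-0.03, -0.33,  0.07]))
top crop origin 180 186 scale 3.2916666666666665
side crop origin 223 234 scale 3.2916666666666665
```

View pics/a1.png

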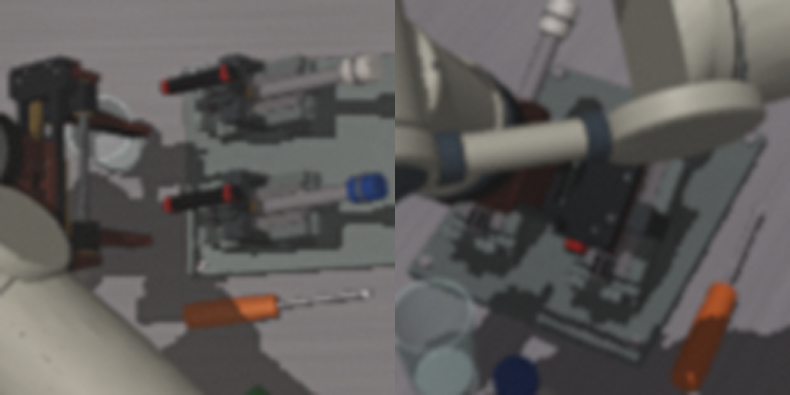

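```bash
python3 - <<'E'
from h import *
s,p,R=state()
for z in(.044,.0575,-.044,-.0575): print(z,((proj("top",p+R@[.019,0,z])-[180,186])*3.29).round(0),((proj("side",p+R@[.019,0,z])-[223,234])*3.29).round(0))
H=place(CR,sh(.056,.075,-1));print(((proj("top",H)-[180,186])*3.29))
E
```

```text
0.044 [169. 141.] [126. 167.]
0.0575 [169. 126.] [109. 161.]
-0.044 [171. 239.] [236. 207.]
-0.0575 [172. 254.] [253. 214.]
[198.26340361 196.46317304]
```

```bash
python3 - <<'E'
from look import *
s,p,R=state()
for n,(u0,v0) in(("top",(170,190)),("side",(235,255))):
    im=cams.read_camera(n)["color"][:,:,::-1][v0:v0+80,u0:u0+100];im=cv2.resize(im,None,fx=8,fy=7.5,interpolation=2)
    for z in(.044,.0575,-.044,-.0575):
        for x in(.019,0,-.04):
            q=((proj(n,p+R@[x,0,z])-[u0,v0]+.5)*[8,7.5]).astype(int);cv2.circle(im,tuple(int(i) for i in q),3,(0,255,255) if x>0 else (0,255,0),-1)
    cv2.imwrite(f"pics/b_{n}.png",im)
E
```

```text
(no output)
```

View pics/b_top.png

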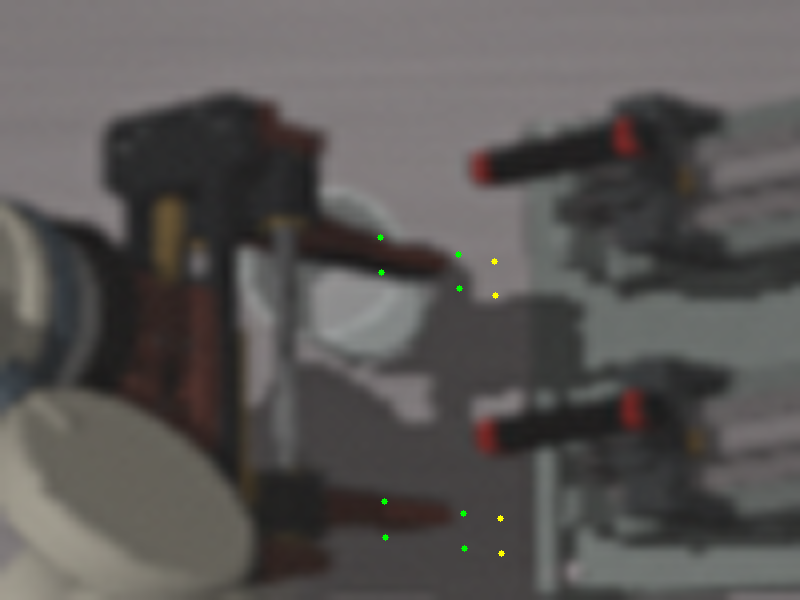

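View pics/b_side.png

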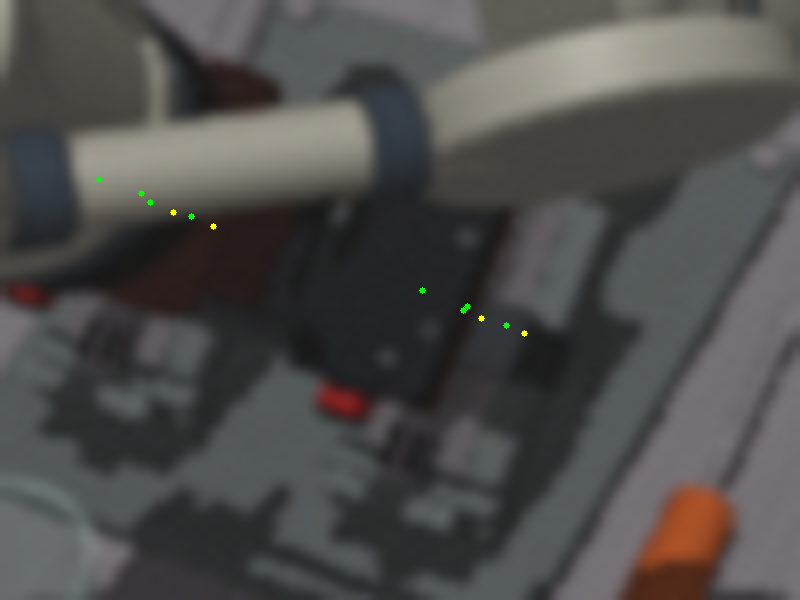

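```bash
python3 - <<'E'
import cv2,numpy as np
a=cv2.imread("pics/b_top.png")[220:580,360:580];a=cv2.resize(a,None,fx=1.6,fy=1.6)
cv2.imwrite("pics/b3.png",np.clip((a.astype(float)-40)*2.5,0,255).astype(np.uint8))
E
```

```text
(no output)
```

View pics/b3.png

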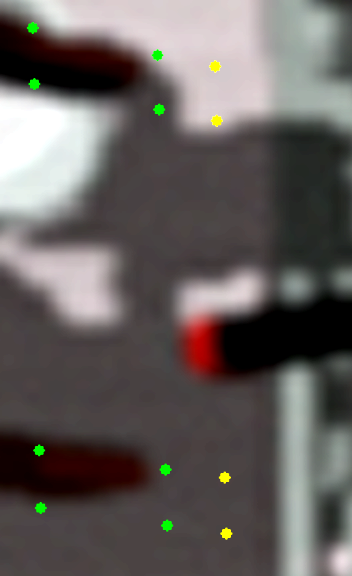

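The fingers straddle the right handle: fingertips at top ≈(226,223) and (226,253), handle at (240,246), with a residual offset of a few mm. Descending and closing on the bar.

Call:
{"api": "play_rows", "payload": {
  "steps": [
    {"dx":0.012,"dy":0,"dz":0,"wx":0,"wy":0,"wz":0,"hand":-1},
    {"dx":0.03,"dy":0,"dz":0,"wx":0,"wy":-0.3,"wz":0,"hand":-1},
    {"dx":0.044,"dy":0,"dz":-0.001,"wx":0,"wy":-0.3,"wz":0,"hand":-1},
    {"dx":0.052,"dy":0,"dz":-0.001,"wx":0,"wy":-0.3,"wz":0,"hand":-1},
    {"dx":0.052,"dy":0,"dz":-0.001,"wx":0,"wy":-0.3,"wz":0,"hand":0.3},
    {"dx":0.052,"dy":0,"dz":-0.001,"wx":0,"wy":-0.3,"wz":0,"hand":0.5},
    {"dx":0.052,"dy":0,"dz":-0.001,"wx":0,"wy":-0.3,"wz":0,"hand":0.6},
    {"dx":0.052,"dy":0,"dz":-0.001,"wx":0,"wy":-0.3,"wz":0,"hand":1},
    {"dx":0.052,"dy":0,"dz":-0.001,"wx":0,"wy":-0.3,"wz":0,"hand":1},
    {"dx":0.052,"dy":0,"dz":-0.001,"wx":0,"wy":-0.3,"wz":0,"hand":1}
  ]
}}

```text
clock: 5.1
eef_pos: [0.4805, 0.3358, 0.1493]
tool_rot: [-89.6, 58.1, -87.5]
wrist_force: [0.2, 0.4, 0.0]
gripper_width: 0.497
```

```bash
cat > s.py <<'E'
from h import *
st();s,p,R=state();T=frame(-N,Y);H=place(CR,sh(.056,.075,-1));print(delta(p,R,H,T));print("Ftool",(R.T@s["wrist_force"]).round(1),"Mtool",(R.T@s["torque"]).round(2))
E
python3 s.py
```

```text
t 5.1 p [0.4805 0.3358 0.1493] J [ 45.6  22.6  61.5 -25.5 116.4  36.1] F [0.2 0.4 0. ] M [ 0.18 -0.12 -0.02] g 43.7
(array([0.0064, 0.0012, 0.0005]), array([-0.22,  0.13, -0.12]))
Ftool [-0.2  0.3  0.2] Mtool [ 0.08 -0.1   0.18]
```

Call:
{"api": "play_rows", "payload": {
  "steps": [
    {"dx":0.002,"dy":0.001,"dz":0,"wx":0,"wy":0,"wz":0,"hand":1},
    {"dx":0.002,"dy":0.001,"dz":0,"wx":0,"wy":0,"wz":0,"hand":1},
    {"dx":0.002,"dy":0.001,"dz":0,"wx":0,"wy":0,"wz":0,"hand":1},
    {"dx":0.002,"dy":0.001,"dz":0,"wx":0,"wy":0,"wz":0,"hand":1},
    {"dx":0.002,"dy":0.001,"dz":0,"wx":0,"wy":0,"wz":0,"hand":1},
    {"dx":0.002,"dy":0.001,"dz":0,"wx":0,"wy":0,"wz":0,"hand":1},
    {"dx":0.002,"dy":0.001,"dz":0,"wx":0,"wy":0,"wz":0,"hand":1},
    {"dx":0.002,"dy":0.001,"dz":0,"wx":0,"wy":0,"wz":0,"hand":1},
    {"dx":0.002,"dy":0.001,"dz":0,"wx":0,"wy":0,"wz":0,"hand":1},
    {"dx":0.002,"dy":0.001,"dz":0,"wx":0,"wy":0,"wz":0,"hand":1}
  ]
}}

```text
clock: 6.1
eef_pos: [0.4805, 0.3354, 0.147]
tool_rot: [-89.6, 58.1, -87.5]
wrist_force: [-0.3, -0.4, 0.6]
gripper_width: 0.005
```

```bash
python3 s.py
```

```text
t 6.1 p [0.4805 0.3354 0.147 ] J [ 45.5  22.6  61.8 -25.5 116.2  36.2] F [-0.3 -0.4  0.6] M [ 0.22 -0.04 -0.01] g 0.4
(array([0.0042, 0.0003, 0.0005]), array([-0.23,  0.11, -0.11]))
Ftool [-0.3 -0.6 -0.3] Mtool [ 0.04 -0.03  0.22]
```

The jaws closed on nothing, so I'm looking again.

```bash
cat > ov.py <<'E'
from look import *
s,p,R=state()
import sys
tag=sys.argv[1]
H=place(CR,sh(.056,.075,-1))
o=[]
for n,(u0,v0) in(("top",(190,200)),("side",(245,255))):
    im=cams.read_camera(n)["color"][:,:,::-1]
    cv2.imwrite(f"pics/full_{tag}_{n}.png",im)
    im=cv2.resize(im[v0:v0+80,u0:u0+80],None,fx=5,fy=5,interpolation=2)
    im=np.clip(im.astype(float)*1.6,0,255).astype(np.uint8)
    for X,c in((p,(0,255,0)),(p+R@[.019,0,0],(0,255,255)),(H,(255,0,255)),(p-R@[.061,0,0],(255,255,0))):
        q=((proj(n,X)-[u0,v0]+.5)*5).astype(int);cv2.circle(im,tuple(int(i) for i in q),2,c,-1)
    o.append(im)
cv2.imwrite(f"pics/{tag}.png",np.hstack(o))
E
python3 ov.py c1
```

```text
(no output)
```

View pics/c1.png

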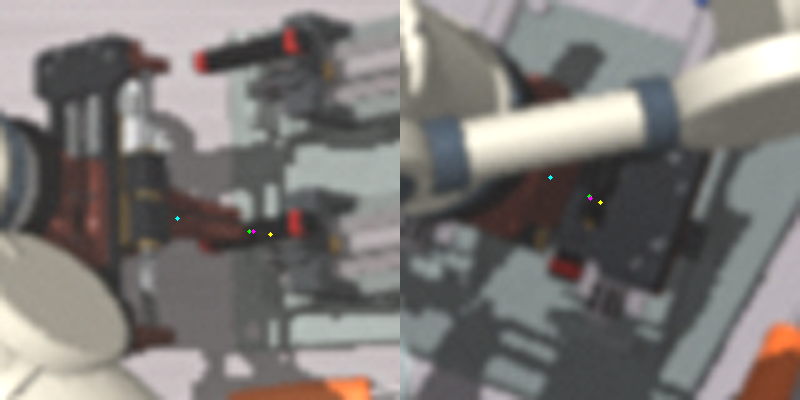

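```bash
python3 - <<'E'
import cv2,numpy as np
o=[]
for n,(u,v) in(("top",(205,205)),("side",(255,260))):
    a=cv2.imread(f"pics/full_c1_{n}.png")[v:v+60,u:u+60];a=cv2.resize(a,(600,600),interpolation=2)
    cv2.imwrite(f"pics/d_{n}.png",np.clip(a.astype(float)*2,0,255).astype(np.uint8))
E
```

```text
(no output)
```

View pics/d_side.png

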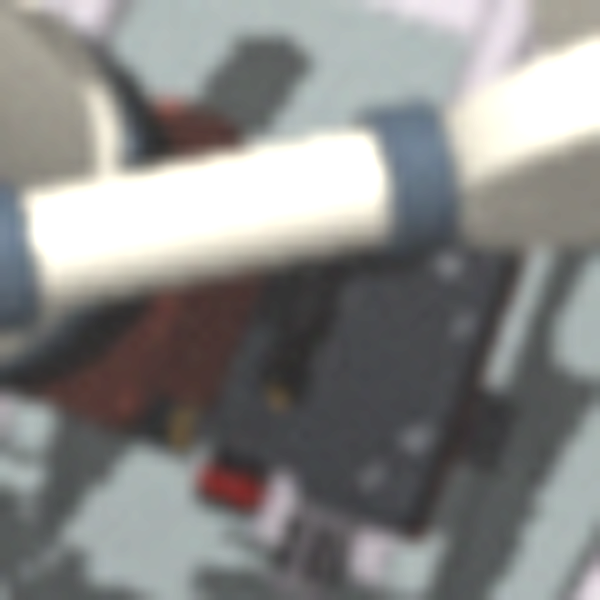

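View pics/d_top.png

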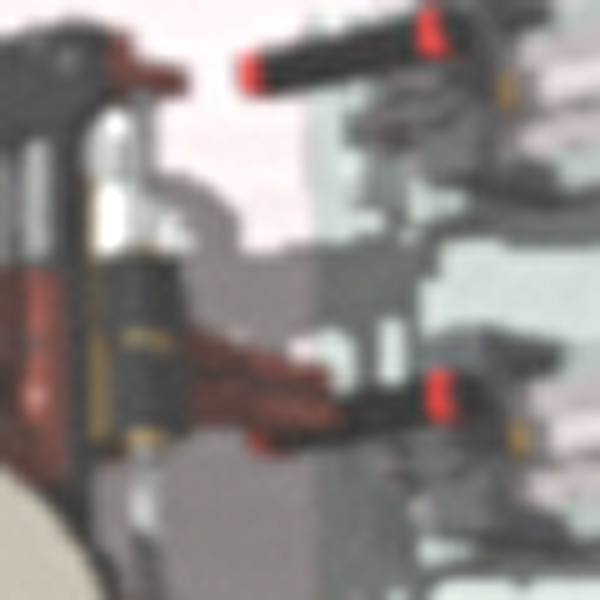

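Call:
{"api": "play_rows", "payload": {
  "steps": [
    {"dx":0.001,"dy":0,"dz":0,"wx":0,"wy":0,"wz":0,"hand":1},
    {"dx":0.002,"dy":0,"dz":0,"wx":0,"wy":0,"wz":0,"hand":1},
    {"dx":0.003,"dy":0,"dz":0,"wx":0,"wy":0,"wz":0,"hand":1},
    {"dx":0.004,"dy":0,"dz":0,"wx":0,"wy":0,"wz":0,"hand":1},
    {"dx":0.005,"dy":0,"dz":0,"wx":0,"wy":0,"wz":0,"hand":1},
    {"dx":0.005,"dy":0,"dz":0,"wx":0,"wy":0,"wz":0,"hand":1},
    {"dx":0.005,"dy":0,"dz":0,"wx":0,"wy":0,"wz":0,"hand":1},
    {"dx":0.005,"dy":0,"dz":0,"wx":0,"wy":0,"wz":0,"hand":1},
    {"dx":0.005,"dy":0,"dz":0,"wx":0,"wy":0,"wz":0,"hand":1},
    {"dx":0.005,"dy":0,"dz":0,"wx":0,"wy":0,"wz":0,"hand":1}
  ]
}}

```text
clock: 7.2
eef_pos: [0.4806, 0.3328, 0.1428]
tool_rot: [-89.6, 58.1, -87.5]
wrist_force: [0.7, -0.9, -0.2]
gripper_width: 0.007
```

```bash
python3 s.py
```

```text
t 7.2 p [0.4806 0.3328 0.1428] J [ 45.4  22.4  62.5 -25.4 115.7  36.3] F [ 0.7 -0.9 -0.2] M [ 0.23 -0.05 -0.02] g 0.6
(array([-0.0008,  0.0003,  0.0005]), array([-0.23,  0.11, -0.11]))
Ftool [ 0.7 -0.7  0.7] Mtool [ 0.05 -0.04  0.22]
```

Call:
{"api": "play_rows", "payload": {
  "steps": [
    {"dx":0.001,"dy":0,"dz":0,"wx":0,"wy":0,"wz":0,"hand":1},
    {"dx":0.002,"dy":0,"dz":0,"wx":0,"wy":0,"wz":0,"hand":1},
    {"dx":0.003,"dy":0,"dz":0,"wx":0,"wy":0,"wz":0,"hand":1},
    {"dx":0.004,"dy":0,"dz":0,"wx":0,"wy":0,"wz":0,"hand":1},
    {"dx":0.005,"dy":0,"dz":0,"wx":0,"wy":0,"wz":0,"hand":1},
    {"dx":0.006,"dy":0,"dz":0,"wx":0,"wy":0,"wz":0,"hand":1},
    {"dx":0.006,"dy":0,"dz":0,"wx":0,"wy":0,"wz":0,"hand":1},
    {"dx":0.006,"dy":0,"dz":0,"wx":0,"wy":0,"wz":0,"hand":1},
    {"dx":0.006,"dy":0,"dz":0,"wx":0,"wy":0,"wz":0,"hand":1},
    {"dx":0.006,"dy":0,"dz":0,"wx":0,"wy":0,"wz":0,"hand":1}
  ]
}}

```text
clock: 8.2
eef_pos: [0.4807, 0.3296, 0.1377]
tool_rot: [-89.6, 58.1, -87.5]
wrist_force: [-0.3, 0.0, 0.5]
gripper_width: 0.008
```

```bash
python3 s.py;python3 ov.py c2;python3 - <<'E'
import cv2,numpy as np
a=cv2.imread(f"pics/full_c2_top.png")[205:265,205:265];a=cv2.resize(a,(600,600),interpolation=2)
cv2.imwrite(f"pics/d2.png",np.clip(a.astype(float)*2,0,255).astype(np.uint8))
E
```

```text
t 8.2 p [0.4807 0.3296 0.1377] J [ 45.2  22.1  63.4 -25.4 115.1  36.4] F [-0.3  0.   0.5] M [ 0.21 -0.06 -0.04] g 0.7
(array([-0.0068,  0.0003,  0.0005]), array([-0.23,  0.11, -0.12]))
Ftool [-0.4 -0.3 -0.3] Mtool [ 0.07 -0.03  0.2 ]
```

View pics/d2.png

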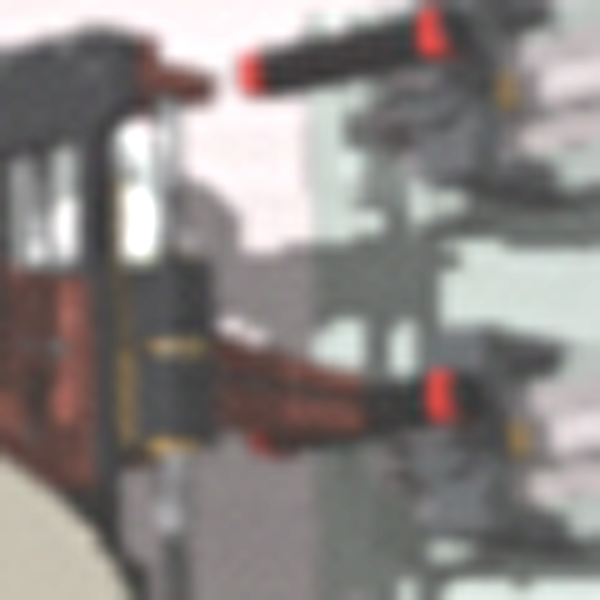

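```bash
python3 - <<'E'
from h import *
s,p,R=state();H=place(CR,sh(.056,.075,-1))
for k in(.019,.01,0,-.01,-.02,-.03): print(k,((proj("top",p+R@[k,0,0])-205+.5)*10).round(0),((proj("side",p+R@[k,0,0])-[255,260]+.5)*10).round(0))
for z in np.arange(.13,.24,.02):
    X=ray("top",(241.8,245.5),z);d=X-H;print(z.round(2),X.round(3),"N",(d@N).round(4),"A",(d@A).round(4),"Y",(d@Y).round(4),"claimed",)
d=p+R@[.019,0,0]-H;print(d@N,d@A,d@Y)
E
```

```text
0.019 [416. 424.] [314. 360.]
0.01 [396. 421.] [304. 355.]
0 [374. 417.] [292. 350.]
-0.01 [351. 412.] [280. 344.]
-0.02 [328. 408.] [268. 338.]
-0.03 [305. 404.] [255. 332.]
0.13 [0.484 0.331 0.13 ] N -0.0125 A -0.005 Y 0.003 claimed
0.15 [0.48  0.328 0.15 ] N 0.0027 A 0.0084 Y -0.001 claimed
0.17 [0.477 0.324 0.17 ] N 0.0179 A 0.0217 Y -0.0049 claimed
0.19 [0.473 0.321 0.19 ] N 0.0332 A 0.0351 Y -0.0088 claimed
0.21 [0.469 0.318 0.21 ] N 0.0484 A 0.0485 Y -0.0128 claimed
0.23 [0.465 0.314 0.23 ] N 0.0636 A 0.0618 Y -0.0167 claimed
-0.025788076014193688 0.00029283410625941485 -0.0004975832433555759
```

View pics/full_c2_side.png

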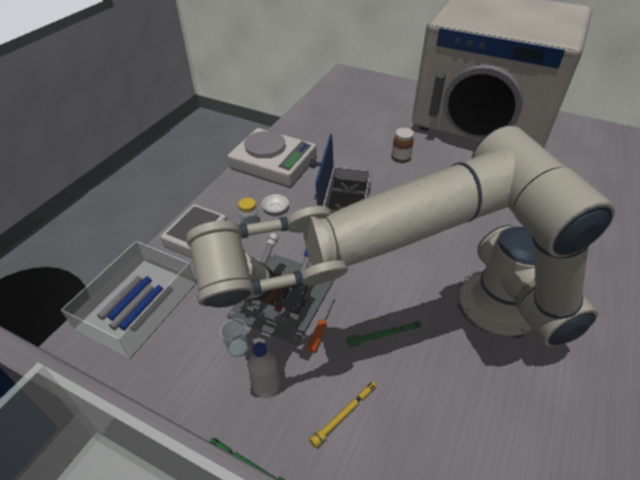

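View pics/full_c2_top.png

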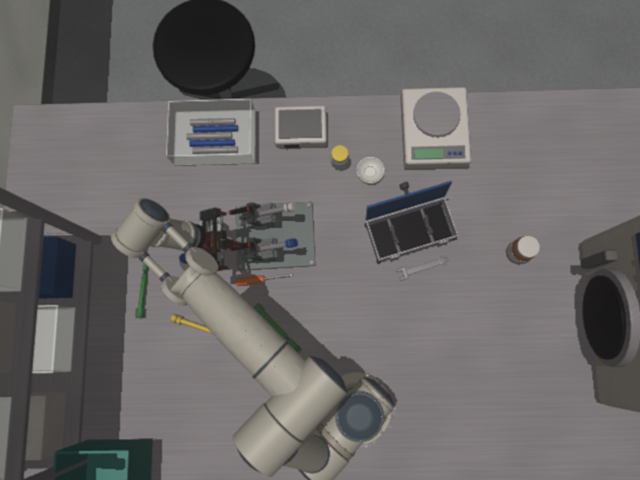

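The visible fingertips disagree with the reported pose. I'll lift off to open space and triangulate the tip with both cameras.

```bash
python3 - <<'E'
from h import *
s,p,R=state();T=frame(np.array([0,0,-1.]),Y);print(delta(p,R,p+N*.1+A*.12+np.array([0,0,.0]),R));print(delta(p,R,[.50,.0,.18],T))
E
```

```text
(array([-0.1002, -0.1198,  0.0007]), array([0., 0., 0.]))
(array([ 0.1385, -0.3026,  0.0071]), array([-0.19,  0.17, 31.89]))
```

Call:
{"api": "play_rows", "payload": {
  "steps": [
    {"dx":-0.04,"dy":0,"dz":0,"wx":0,"wy":0,"wz":0,"hand":1},
    {"dx":-0.08,"dy":0,"dz":0,"wx":0,"wy":0,"wz":0,"hand":1},
    {"dx":-0.1,"dy":-0.04,"dz":0,"wx":0,"wy":0,"wz":0,"hand":1},
    {"dx":-0.09,"dy":-0.085,"dz":0,"wx":0,"wy":0,"wz":3,"hand":1},
    {"dx":-0.06,"dy":-0.125,"dz":0,"wx":0,"wy":0,"wz":8,"hand":1},
    {"dx":-0.03,"dy":-0.165,"dz":0,"wx":0,"wy":0,"wz":13,"hand":1},
    {"dx":0.0,"dy":-0.205,"dz":0.002,"wx":0,"wy":0,"wz":18,"hand":1},
    {"dx":0.03,"dy":-0.245,"dz":0.004,"wx":0,"wy":0,"wz":23,"hand":1},
    {"dx":0.065,"dy":-0.275,"dz":0.006,"wx":0,"wy":0,"wz":28,"hand":1},
    {"dx":0.1,"dy":-0.3,"dz":0.007,"wx":0,"wy":0,"wz":31.9,"hand":1}
  ]
}}

```text
clock: 9.3
eef_pos: [0.499, 0.0202, 0.2127]
tool_rot: [17.5, 89.5, 19.6]
wrist_force: [0.5, -0.4, -0.3]
gripper_width: 0.009
```

```bash
python3 - <<'E'
from look import *
st();s,p,R=state()
for n in("top","side"):
    im=cams.read_camera(n)["color"][:,:,::-1];cv2.imwrite(f"pics/e_{n}.png",im)
    u,v=proj(n,p).astype(int);print(n,u-40,v-40)
    a=cv2.resize(im[v-40:v+40,u-40:u+40],(560,560),interpolation=2);a=np.clip(a.astype(float)*1.6,0,255).astype(np.uint8)
    for k,c in((0,(0,255,0)),(.019,(0,255,255)),(-.061,(255,255,0))):
        q=((proj(n,p+R@[k,0,0])-[u-40,v-40]+.5)*7).astype(int);print(k,q);cv2.circle(a,tuple(int(i) for i in q),3,c,-1)
    cv2.imwrite(f"pics/e1_{n}.png",a)
E
```

```text
t 9.3 p [0.499  0.0202 0.2127] J [ -1.7 -10.7  85.    0.2 105.2  -3.7] F [ 0.5 -0.4 -0.3] M [-0.08 -0.05  0.01] g 0.8
top 306 192
0 [285 287]
0.019 [284 296]
-0.061 [288 256]
side 292 154
0 [285 285]
0.019 [284 322]
-0.061 [289 160]
```

View pics/e1_top.png

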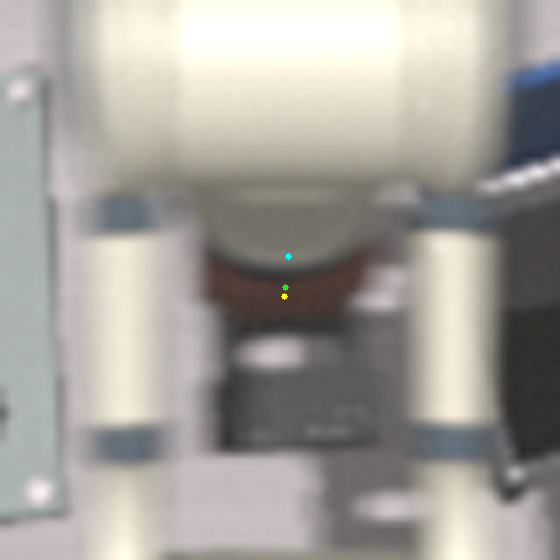

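View pics/e1_side.png

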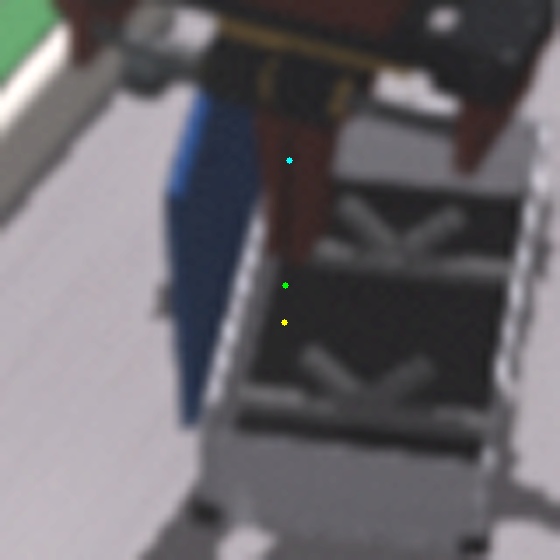

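Call:
{"api": "play_rows", "payload": {
  "steps": [
    {"dx":0.01,"dy":-0.002,"dz":0,"wx":0,"wy":0,"wz":0,"hand":1},
    {"dx":0.04,"dy":0,"dz":0,"wx":0,"wy":0,"wz":0,"hand":1},
    {"dx":0.075,"dy":0,"dz":0,"wx":0,"wy":0,"wz":0,"hand":1},
    {"dx":0.11,"dy":0,"dz":0,"wx":0,"wy":0,"wz":0,"hand":1},
    {"dx":0.14,"dy":0,"dz":0,"wx":0,"wy":0,"wz":0,"hand":1},
    {"dx":0.16,"dy":0,"dz":0,"wx":0,"wy":0,"wz":0,"hand":1},
    {"dx":0.175,"dy":0,"dz":0,"wx":0,"wy":0,"wz":0,"hand":1},
    {"dx":0.185,"dy":0,"dz":0,"wx":0,"wy":0,"wz":0,"hand":1},
    {"dx":0.19,"dy":0,"dz":0,"wx":0,"wy":0,"wz":0,"hand":1},
    {"dx":0.19,"dy":0,"dz":0,"wx":0,"wy":0,"wz":0,"hand":1}
  ]
}}

```text
clock: 10.4
eef_pos: [0.4997, 0.023, 0.0213]
tool_rot: [1.6, 89.8, 3.8]
wrist_force: [-0.6, -0.1, -0.6]
gripper_width: 0.001
```

```bash
cat > e.py <<'E'
from look import *
import sys
tag=sys.argv[1];st();s,p,R=state()
o=[]
for n in sys.argv[2:] or("top","side"):
    im=cams.read_camera(n)["color"][:,:,::-1];cv2.imwrite(f"pics/{tag}_full_{n}.png",im)
    u,v=proj(n,p).astype(int);print(n,u-28,v-28)
    a=cv2.resize(im[v-28:v+28,u-28:u+28],(392,392),interpolation=2);a=np.clip(a.astype(float)*1.6,0,255).astype(np.uint8)
    for k,c in((0,(0,255,0)),(.019,(0,255,255)),(-.061,(255,255,0))):
        q=((proj(n,p+R@[k,0,0])-[u-28,v-28]+.5)*7).astype(int);print(k,q);cv2.circle(a,tuple(int(i) for i in q),2,c,-1)
    o.append(a)
cv2.imwrite(f"pics/{tag}.png",np.hstack(o))
E
python3 e.py f1
```

```text
t 10.4 p [0.4997 0.023  0.0213] J [ -1.3  -8.1 102.2   0.   85.7  -3.5] F [-0.6 -0.1 -0.6] M [-0.01 -0.08 -0.08] g 0.1
top 316 216
0 [202 204]
0.019 [202 212]
-0.061 [204 179]
side 302 215
0 [203 204]
0.019 [202 234]
-0.061 [206 102]
```

View pics/f1.png

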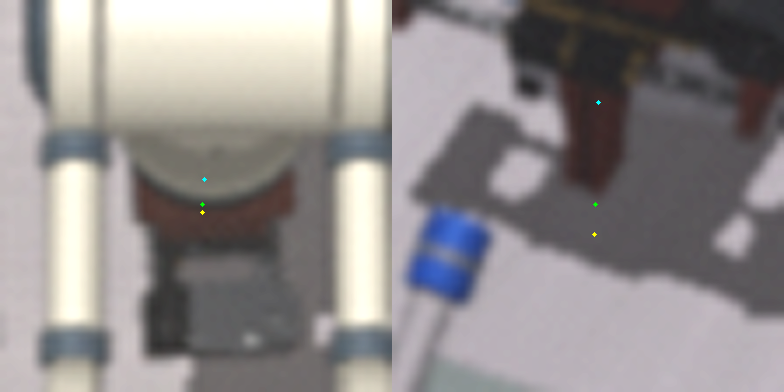

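Call:
{"api": "play_rows", "payload": {
  "steps": [
    {"dx":0.002,"dy":0,"dz":0,"wx":0,"wy":0,"wz":0,"hand":1},
    {"dx":0.004,"dy":0,"dz":0,"wx":0,"wy":0,"wz":0,"hand":1},
    {"dx":0.006,"dy":0,"dz":0,"wx":0,"wy":0,"wz":0,"hand":1},
    {"dx":0.008,"dy":0,"dz":0,"wx":0,"wy":0,"wz":0,"hand":1},
    {"dx":0.009,"dy":0,"dz":0,"wx":0,"wy":0,"wz":0,"hand":1},
    {"dx":0.01,"dy":0,"dz":0,"wx":0,"wy":0,"wz":0,"hand":1},
    {"dx":0.01,"dy":0,"dz":0,"wx":0,"wy":0,"wz":0,"hand":1},
    {"dx":0.01,"dy":0,"dz":0,"wx":0,"wy":0,"wz":0,"hand":1},
    {"dx":0.01,"dy":0,"dz":0,"wx":0,"wy":0,"wz":0,"hand":1},
    {"dx":0.01,"dy":0,"dz":0,"wx":0,"wy":0,"wz":0,"hand":1}
  ]
}}

```text
clock: 11.5
eef_pos: [0.4997, 0.0226, 0.0114]
tool_rot: [2.5, 89.8, 4.7]
wrist_force: [-0.1, 0.3, -0.6]
gripper_width: 0.009
```

```bash
python3 e.py f2 side
```

```text
t 11.5 p [0.4997 0.0226 0.0114] J [ -1.3  -7.7 102.9   0.   84.6  -3.5] F [-0.1  0.3 -0.6] M [-0.   -0.12  0.03] g 0.8
side 302 217
0 [203 205]
0.019 [202 235]
-0.061 [206 105]
```

View pics/f2.png

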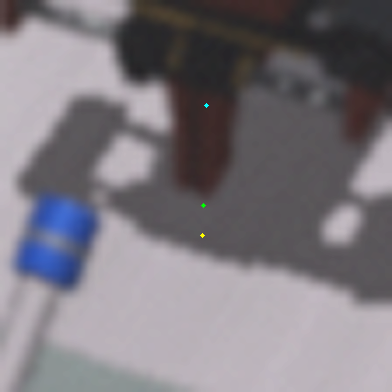

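Call:
{"api": "play_rows", "payload": {
  "steps": [
    {"dx":0.002,"dy":0,"dz":0,"wx":0,"wy":0,"wz":0,"hand":1},
    {"dx":0.004,"dy":0,"dz":0,"wx":0,"wy":0,"wz":0,"hand":1},
    {"dx":0.006,"dy":0,"dz":0,"wx":0,"wy":0,"wz":0,"hand":1},
    {"dx":0.008,"dy":0,"dz":0,"wx":0,"wy":0,"wz":0,"hand":1},
    {"dx":0.009,"dy":0,"dz":0,"wx":0,"wy":0,"wz":0,"hand":1},
    {"dx":0.01,"dy":0,"dz":0,"wx":0,"wy":0,"wz":0,"hand":1},
    {"dx":0.011,"dy":0,"dz":0,"wx":0,"wy":0,"wz":0,"hand":1},
    {"dx":0.012,"dy":0,"dz":0,"wx":0,"wy":0,"wz":0,"hand":1},
    {"dx":0.013,"dy":0,"dz":0,"wx":0,"wy":0,"wz":0,"hand":1},
    {"dx":0.013,"dy":0,"dz":0,"wx":0,"wy":0,"wz":0,"hand":1}
  ]
}}

```text
clock: 12.55
eef_pos: [0.4996, 0.0225, -0.0019]
tool_rot: [3.0, 89.8, 5.1]
wrist_force: [0.0, 0.1, 0.1]
gripper_width: 0.006
```

```bash
python3 e.py f3 side
```

```text
t 12.55 p [ 0.4996  0.0225 -0.0019] J [ -1.3  -7.1 103.7   0.   83.1  -3.5] F [0.  0.1 0.1] M [-0.04 -0.11  0.01] g 0.6
side 302 220
0 [203 205]
0.019 [202 235]
-0.061 [205 106]
```

View pics/f3.png

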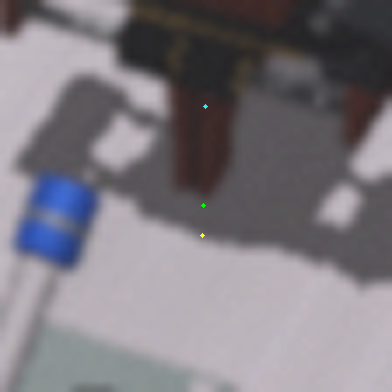

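Call:
{"api": "play_rows", "payload": {
  "steps": [
    {"dx":0.001,"dy":0,"dz":0,"wx":0,"wy":0,"wz":0,"hand":1},
    {"dx":0.002,"dy":0,"dz":0,"wx":0,"wy":0,"wz":0,"hand":1},
    {"dx":0.003,"dy":0,"dz":0,"wx":0,"wy":0,"wz":0,"hand":1},
    {"dx":0.004,"dy":0,"dz":0,"wx":0,"wy":0,"wz":0,"hand":1},
    {"dx":0.005,"dy":0,"dz":0,"wx":0,"wy":0,"wz":0,"hand":1},
    {"dx":0.006,"dy":0,"dz":0,"wx":0,"wy":0,"wz":0,"hand":1},
    {"dx":0.006,"dy":0,"dz":0,"wx":0,"wy":0,"wz":0,"hand":1},
    {"dx":0.006,"dy":0,"dz":0,"wx":0,"wy":0,"wz":0,"hand":1},
    {"dx":0.006,"dy":0,"dz":0,"wx":0,"wy":0,"wz":0,"hand":1},
    {"dx":0.006,"dy":0,"dz":0,"wx":0,"wy":0,"wz":0,"hand":1}
  ]
}}

```text
clock: 13.6
eef_pos: [0.4998, 0.0226, -0.0077]
tool_rot: [2.7, 89.8, 4.8]
wrist_force: [-0.2, -0.4, 0.4]
gripper_width: 0.004
```

```bash
python3 -c "
from h import *
st()"
```

```text
t 13.6 p [ 0.4998  0.0226 -0.0077] J [ -1.3  -6.8 104.1   0.   82.5  -3.5] F [-0.2 -0.4  0.4] M [-0.05 -0.09  0.03] g 0.4
```

Call:
{"api": "play_rows", "payload": {
  "steps": [
    {"dx":0.001,"dy":0,"dz":0,"wx":0,"wy":0,"wz":0,"hand":1},
    {"dx":0.002,"dy":0,"dz":0,"wx":0,"wy":0,"wz":0,"hand":1},
    {"dx":0.003,"dy":0,"dz":0,"wx":0,"wy":0,"wz":0,"hand":1},
    {"dx":0.004,"dy":0,"dz":0,"wx":0,"wy":0,"wz":0,"hand":1},
    {"dx":0.005,"dy":0,"dz":0,"wx":0,"wy":0,"wz":0,"hand":1},
    {"dx":0.006,"dy":0,"dz":0,"wx":0,"wy":0,"wz":0,"hand":1},
    {"dx":0.007,"dy":0,"dz":0,"wx":0,"wy":0,"wz":0,"hand":1},
    {"dx":0.007,"dy":0,"dz":0,"wx":0,"wy":0,"wz":0,"hand":1},
    {"dx":0.007,"dy":0,"dz":0,"wx":0,"wy":0,"wz":0,"hand":1},
    {"dx":0.007,"dy":0,"dz":0,"wx":0,"wy":0,"wz":0,"hand":1}
  ]
}}

```text
clock: 14.6
eef_pos: [0.4998, 0.0226, -0.0147]
tool_rot: [2.7, 89.8, 4.8]
wrist_force: [0.0, -0.5, 0.5]
gripper_width: 0.007
```

```bash
python3 e.py f4 side
```

```text
t 14.6 p [ 0.4998  0.0226 -0.0147] J [ -1.3  -6.4 104.5   0.   81.7  -3.5] F [ 0.  -0.5  0.5] M [-0.01 -0.05  0.05] g 0.6
side 302 223
0 [202 204]
0.019 [201 234]
-0.061 [205 106]
```

View pics/f4.png

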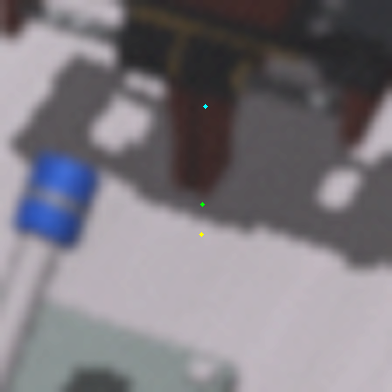

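Call:
{"api": "play_rows", "payload": {
  "steps": [
    {"dx":0.001,"dy":0,"dz":0,"wx":0,"wy":0,"wz":0,"hand":1},
    {"dx":0.002,"dy":0,"dz":0,"wx":0,"wy":0,"wz":0,"hand":1},
    {"dx":0.003,"dy":0,"dz":0,"wx":0,"wy":0,"wz":0,"hand":1},
    {"dx":0.004,"dy":0,"dz":0,"wx":0,"wy":0,"wz":0,"hand":1},
    {"dx":0.005,"dy":0,"dz":0,"wx":0,"wy":0,"wz":0,"hand":1},
    {"dx":0.006,"dy":0,"dz":0,"wx":0,"wy":0,"wz":0,"hand":1},
    {"dx":0.007,"dy":0,"dz":0,"wx":0,"wy":0,"wz":0,"hand":1},
    {"dx":0.007,"dy":0,"dz":0,"wx":0,"wy":0,"wz":0,"hand":1},
    {"dx":0.007,"dy":0,"dz":0,"wx":0,"wy":0,"wz":0,"hand":1},
    {"dx":0.007,"dy":0,"dz":0,"wx":0,"wy":0,"wz":0,"hand":1}
  ]
}}

```text
clock: 15.65
eef_pos: [0.4998, 0.0226, -0.0184]
tool_rot: [1.1, 89.8, 3.3]
wrist_force: [-10.4, 0.5, 20.6]
gripper_width: 0.008
```

```bash
python3 e.py f5
```

```text
t 15.65 p [ 0.4998  0.0226 -0.0184] J [ -1.3  -6.2 104.7   0.   81.3  -3.5] F [-10.4   0.5  20.6] M [0.02 1.89 0.01] g 0.7
top 316 218
0 [202 206]
0.019 [201 213]
-0.061 [204 182]
side 302 224
0 [202 203]
0.019 [201 232]
-0.061 [204 105]
```

View pics/f5_full_side.png

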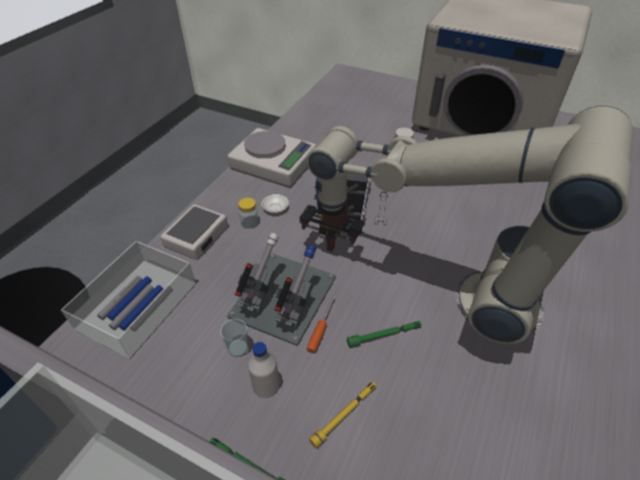

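View pics/f5.png

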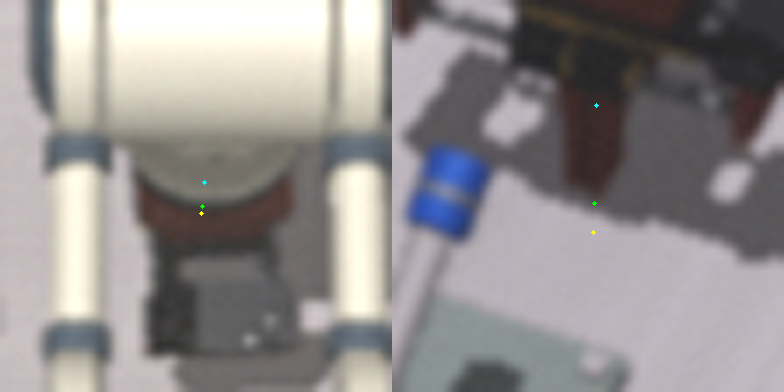

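```bash
python3 - <<'E'
from h import *
for v in(190,194,198): print(ray("side",(302+192/7-.5,224+v/7-.5),0.0))
E
python3 - <<'E'
import cv2,numpy as np
a=cv2.imread("pics/f5_full_side.png")[195:265,290:380];cv2.imwrite("pics/f6.png",np.clip(cv2.resize(a,None,fx=8,fy=8,interpolation=2).astype(float)*2,0,255).astype(np.uint8))
E
```

```text
[0.50009405 0.03292943 0.        ]
[0.49906585 0.03507446 0.        ]
[0.4980401 0.0372144 0.       ]
```

View pics/f6.png

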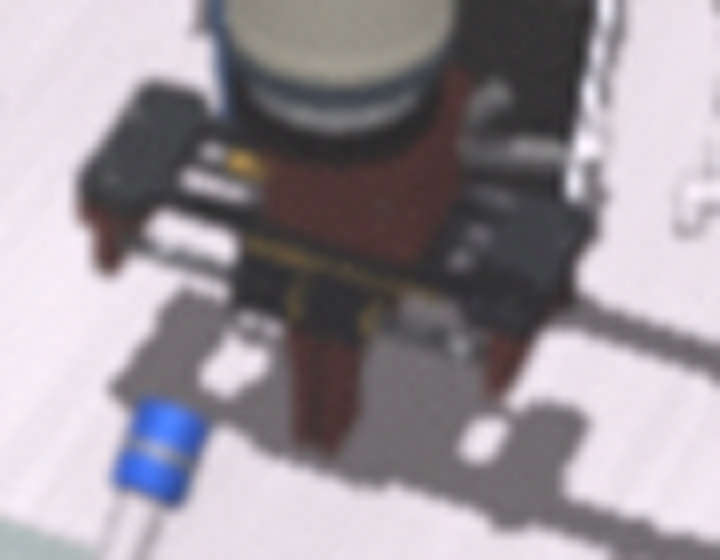

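```bash
python3 - <<'E'
from h import *
from scipy.optimize import least_squares
x=-N
D=[((.4797,.3635,.1902),(225.9,241.7)),((.4805,.3354,.147),(238.8,244.3)),((.4807,.3296,.1377),(241.8,245.5))]
for p,uv in D:
    p=np.array(p);B=np.array([-.0015,.0115,.037])
    print(uv,"H1",proj("top",p+.019*x+B).round(1),"H2",proj("top",p-.018*x+[-.0015,.0115,0]).round(1),"H3",proj("top",p-.018*x).round(1))
print(proj("side",np.array([.499,.034,0])))
E
```

```text
(225.9, 241.7) H1 [225.1 242.5] H2 [218.7 243.3] H3 [222.7 242.6]
(238.8, 244.3) H1 [237.7 244.8] H2 [231.3 245.5] H3 [235.3 244.9]
(241.8, 245.5) H1 [240.2 245.2] H2 [233.9 246. ] H3 [237.8 245.4]
[329.10125824 250.98981532]
```

```bash
sed -i 's/R=Ro.from_euler("xyz",s\["tool_rot"\],degrees=True).as_matrix();return s,np.array(s\["eef_pos"\]),R/R=Ro.from_euler("xyz",s["tool_rot"],degrees=True).as_matrix();return s,np.array(s["eef_pos"])+B,R/' h.py; echo 'B=np.array([-.0015,.010,.037])' >> h.py
python3 - <<'E'
from h import *
st();s,p,R=state();T=frame(-N,Y);H=place(CR,sh(.056,.075,-1))
print("W",H+N*.06+A*.17,delta(p,R,H+N*.06+A*.17,T),delta(p,R,H+N*.05,T)); print(R.round(3))
E
```

```text
t 15.75 p [0.4984 0.0326 0.0186] J [ -1.3  -6.2 104.7   0.   81.3  -3.5] F [-11.3  -0.1  20.5] M [-0.05  1.9   0.01] g 0.9
W [0.48554297 0.22121157 0.28424867] (array([-0.2656,  0.189 , -0.0047]), array([ -0.19,   0.19, -32.  ])) (array([-0.1671,  0.3279, -0.0054]), array([ -0.19,   0.19, -32.  ]))
[[ 0.004 -0.038  0.999]
 [ 0.     0.999  0.038]
 [-1.     0.     0.004]]
```

Call:
{"api": "play_rows", "payload": {
  "steps": [
    {"dx":-0.045,"dy":0,"dz":0,"wx":0,"wy":0,"wz":0,"hand":1},
    {"dx":-0.09,"dy":0.01,"dz":0,"wx":0,"wy":0,"wz":0,"hand":1},
    {"dx":-0.135,"dy":0.025,"dz":0,"wx":0,"wy":0,"wz":-3,"hand":0},
    {"dx":-0.18,"dy":0.045,"dz":-0.001,"wx":0,"wy":0,"wz":-7,"hand":-0.3},
    {"dx":-0.22,"dy":0.07,"dz":-0.002,"wx":0,"wy":0,"wz":-12,"hand":-0.3},
    {"dx":-0.255,"dy":0.105,"dz":-0.003,"wx":0,"wy":0,"wz":-17,"hand":-0.3},
    {"dx":-0.265,"dy":0.15,"dz":-0.004,"wx":0,"wy":0,"wz":-22,"hand":-0.3},
    {"dx":-0.257,"dy":0.195,"dz":-0.005,"wx":0,"wy":0,"wz":-27,"hand":-0.3},
    {"dx":-0.237,"dy":0.235,"dz":-0.005,"wx":0,"wy":0,"wz":-31,"hand":-0.3},
    {"dx":-0.21,"dy":0.27,"dz":-0.005,"wx":0,"wy":0,"wz":-32,"hand":-0.3}
  ]
}}

```text
clock: 16.75
eef_pos: [0.4832, 0.2957, 0.1871]
tool_rot: [-89.5, 57.9, -87.3]
wrist_force: [0.9, 0.7, -0.7]
gripper_width: 0.64
```

```bash
python3 - <<'E'
from h import *
st();s,p,R=state();T=frame(-N,Y);H=place(CR,sh(.056,.075,-1))
print(delta(p,R,H,T))
E
```

```text
t 16.75 p [0.4817 0.3057 0.2241] J [ 43.2  17.9  63.5 -27.2 117.8  32.1] F [ 0.9  0.7 -0.7] M [ 0.23 -0.09  0.04] g 56.4
(array([0.0537, 0.0665, 0.0002]), array([-0.08,  0.23,  0.09]))
```

Call:
{"api": "play_rows", "payload": {
  "steps": [
    {"dx":0,"dy":0.025,"dz":0,"wx":0,"wy":0,"wz":0,"hand":-0.3},
    {"dx":0,"dy":0.055,"dz":0,"wx":0,"wy":0,"wz":0,"hand":-0.3},
    {"dx":0.005,"dy":0.0665,"dz":0,"wx":0,"wy":0,"wz":0,"hand":-0.3},
    {"dx":0.022,"dy":0.0665,"dz":0,"wx":0,"wy":0,"wz":0,"hand":-0.3},
    {"dx":0.038,"dy":0.0665,"dz":0,"wx":0,"wy":0,"wz":0,"hand":-0.3},
    {"dx":0.047,"dy":0.0665,"dz":0,"wx":0,"wy":0,"wz":0,"hand":-0.3},
    {"dx":0.05,"dy":0.0665,"dz":0,"wx":0,"wy":0,"wz":0,"hand":0.2},
    {"dx":0.05,"dy":0.0665,"dz":0,"wx":0,"wy":0,"wz":0,"hand":0.4},
    {"dx":0.05,"dy":0.0665,"dz":0,"wx":0,"wy":0,"wz":0,"hand":0.5},
    {"dx":0.05,"dy":0.0665,"dz":0,"wx":0,"wy":0,"wz":0,"hand":0.5}
  ]
}}

```text
clock: 17.75
eef_pos: [0.4834, 0.3224, 0.1115]
tool_rot: [-89.5, 58.1, -87.4]
wrist_force: [0.6, -0.5, -0.0]
gripper_width: 0.323
```

```bash
python3 s.py; python3 e.py g1 top
```

```text
t 17.75 p [0.4819 0.3324 0.1485] J [ 44.7  22.   66.2 -25.1 112.4  37.1] F [ 0.6 -0.5 -0. ] M [ 0.19 -0.09 -0.04] g 28.4
(array([ 0.0039,  0.0037, -0.0008]), array([-0.26,  0.17, -0.07]))
Ftool [ 0.3 -0.4  0.6] Mtool [ 0.09 -0.06  0.19]
t 17.75 p [0.4819 0.3324 0.1485] J [ 44.7  22.   66.2 -25.1 112.4  37.1] F [ 0.6 -0.5 -0. ] M [ 0.19 -0.09 -0.04] g 28.4
top 212 217
0 [201 200]
0.019 [231 205]
-0.061 [101 182]
```

View pics/g1.png

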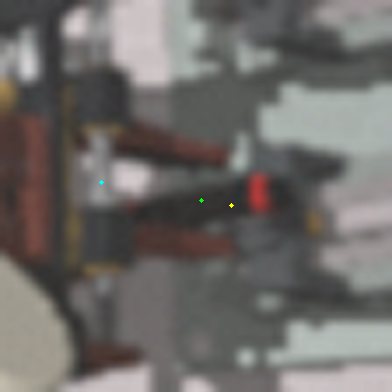

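The fingers now straddle the black bar (top ≈(244,239) and (245,252) around it). Closing.

Call:
{"api": "play_rows", "payload": {
  "steps": [
    {"dx":0,"dy":0.002,"dz":0,"wx":0,"wy":0,"wz":0,"hand":0.5},
    {"dx":0,"dy":0.003,"dz":0,"wx":0,"wy":0,"wz":0,"hand":0.7},
    {"dx":0,"dy":0.003,"dz":0,"wx":0,"wy":0,"wz":0,"hand":1},
    {"dx":0,"dy":0.003,"dz":0,"wx":0,"wy":0,"wz":0,"hand":1},
    {"dx":0,"dy":0.003,"dz":0,"wx":0,"wy":0,"wz":0,"hand":1},
    {"dx":0,"dy":0.003,"dz":0,"wx":0,"wy":0,"wz":0,"hand":1},
    {"dx":0,"dy":0.003,"dz":0,"wx":0,"wy":0,"wz":0,"hand":1},
    {"dx":0,"dy":0.003,"dz":0,"wx":1,"wy":0,"wz":0,"hand":1},
    {"dx":0,"dy":0.003,"dz":0,"wx":3,"wy":0,"wz":0,"hand":1},
    {"dx":0,"dy":0.003,"dz":0,"wx":4,"wy":0,"wz":0,"hand":1}
  ]
}}

```text
clock: 18.8
eef_pos: [0.4806, 0.3245, 0.1094]
tool_rot: [-86.1, 57.9, -88.0]
wrist_force: [-9.3, -2.1, 3.7]
gripper_width: 0.167
```

```bash
python3 s.py
```

```text
t 18.8 p [0.4791 0.3345 0.1464] J [ 44.9  22.3  66.  -25.  112.7  41.3] F [-9.3 -2.1  3.7] M [-0.44  1.54 -0.19] g 14.7
(array([0.0032, 0.0009, 0.0019]), array([-4.12, -0.13,  0.1 ]))
Ftool [-2.2 -4.  -9.1] Mtool [-0.67  1.39 -0.48]
```

Call:
{"api": "play_rows", "payload": {
  "steps": [
    {"dx":0,"dy":0,"dz":0.0,"wx":-2,"wy":0,"wz":0,"hand":1},
    {"dx":0,"dy":0,"dz":0.0,"wx":-4,"wy":0,"wz":0,"hand":1},
    {"dx":0,"dy":0,"dz":0.0,"wx":-6,"wy":0,"wz":0,"hand":1},
    {"dx":0,"dy":0,"dz":0.0,"wx":-8,"wy":0,"wz":0,"hand":1},
    {"dx":0,"dy":0,"dz":0.0,"wx":-9,"wy":0,"wz":0,"hand":1},
    {"dx":0,"dy":0,"dz":0.0,"wx":-10,"wy":0,"wz":0,"hand":1},
    {"dx":0,"dy":0,"dz":0.0,"wx":-10,"wy":0,"wz":0,"hand":1},
    {"dx":0,"dy":0,"dz":0.0,"wx":-10,"wy":0,"wz":0,"hand":1},
    {"dx":0,"dy":0,"dz":0.0,"wx":-10,"wy":0,"wz":0,"hand":1},
    {"dx":0,"dy":0,"dz":0.0,"wx":-10,"wy":0,"wz":0,"hand":1}
  ]
}}

```text
clock: 19.8
eef_pos: [0.4794, 0.3245, 0.1096]
tool_rot: [-96.3, 57.9, -88.2]
wrist_force: [-14.3, -2.3, 5.8]
gripper_width: 0.156
```

```bash
python3 s.py
```

```text
t 19.8 p [0.4779 0.3345 0.1466] J [ 44.9  22.3  66.1 -24.9 112.8  31.4] F [-14.3  -2.3   5.8] M [-0.4   1.87 -1.56] g 13.8
(array([0.0035, 0.0005, 0.0032]), array([ 5.91, -0.27,  0.1 ]))
Ftool [ -4.   -3.  -14.8] Mtool [ 0.32  2.44 -0.08]
```

Call:
{"api": "play_rows", "payload": {
  "steps": [
    {"dx":0,"dy":-0.001,"dz":-0.002,"wx":-2,"wy":0,"wz":0,"hand":1},
    {"dx":-0.0005,"dy":-0.001,"dz":-0.004,"wx":-5,"wy":0,"wz":0,"hand":1},
    {"dx":-0.001,"dy":-0.001,"dz":-0.004,"wx":-9,"wy":0,"wz":0,"hand":1},
    {"dx":-0.001,"dy":-0.001,"dz":-0.004,"wx":-13,"wy":0,"wz":0,"hand":1},
    {"dx":-0.001,"dy":-0.001,"dz":-0.004,"wx":-17,"wy":0,"wz":0,"hand":1},
    {"dx":-0.0015,"dy":-0.001,"dz":-0.004,"wx":-21,"wy":0,"wz":0,"hand":1},
    {"dx":-0.0015,"dy":-0.001,"dz":-0.004,"wx":-25,"wy":0,"wz":0,"hand":1},
    {"dx":-0.0015,"dy":-0.001,"dz":-0.004,"wx":-28,"wy":0,"wz":0,"hand":1},
    {"dx":-0.002,"dy":-0.001,"dz":-0.004,"wx":-30,"wy":0,"wz":0,"hand":1},
    {"dx":-0.002,"dy":-0.001,"dz":-0.004,"wx":-30,"wy":0,"wz":0,"hand":1}
  ]
}}

```text
clock: 20.8
eef_pos: [0.4741, 0.3234, 0.112]
tool_rot: [-126.8, 57.7, -88.6]
wrist_force: [-19.6, -3.2, 6.4]
gripper_width: 0.156
```

```bash
python3 s.py; python3 e.py g2 top
```

```text
t 20.8 p [0.4726 0.3334 0.149 ] J [ 45.1  21.8  66.5 -24.8 113.2   1.5] F [-19.6  -3.2   6.4] M [-0.87  2.64 -2.1 ] g 13.7
(array([ 0.0049, -0.0027,  0.0086]), array([36.  , -0.54,  0.09]))
Ftool [ -3.9   7.2 -19.2] Mtool [0.35 3.18 1.37]
t 20.8 p [0.4726 0.3334 0.149 ] J [ 45.1  21.8  66.5 -24.8 113.2   1.5] F [-19.6  -3.2   6.4] M [-0.87  2.64 -2.1 ] g 13.7
top 211 220
0 [205 200]
0.019 [236 206]
-0.061 [104 182]
```

View pics/g2.png

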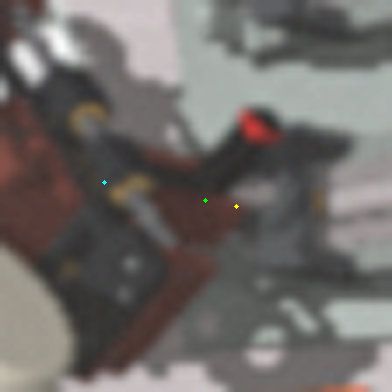

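The thread gives for negative wx: the bar has visibly turned about 35° (red end now at top (248,238)). The grip is about 9 mm off the screw axis, so I'm following that arc while turning on.

Call:
{"api": "play_rows", "payload": {
  "steps": [
    {"dx":-0.001,"dy":0.001,"dz":-0.003,"wx":-2,"wy":0,"wz":0,"hand":1},
    {"dx":-0.0015,"dy":0.001,"dz":-0.006,"wx":-7,"wy":0,"wz":0,"hand":1},
    {"dx":-0.002,"dy":0.001,"dz":-0.008,"wx":-13,"wy":0,"wz":0,"hand":1},
    {"dx":-0.002,"dy":0.001,"dz":-0.009,"wx":-19,"wy":0,"wz":0,"hand":1},
    {"dx":-0.0025,"dy":0,"dz":-0.01,"wx":-25,"wy":0,"wz":0,"hand":1},
    {"dx":-0.003,"dy":0,"dz":-0.011,"wx":-31,"wy":0,"wz":0,"hand":1},
    {"dx":-0.003,"dy":0,"dz":-0.012,"wx":-37,"wy":0,"wz":0,"hand":1},
    {"dx":-0.0035,"dy":-0.001,"dz":-0.0125,"wx":-43,"wy":0,"wz":0,"hand":1},
    {"dx":-0.0035,"dy":-0.001,"dz":-0.013,"wx":-48,"wy":0,"wz":0,"hand":1},
    {"dx":-0.0035,"dy":-0.001,"dz":-0.013,"wx":-52,"wy":0,"wz":0,"hand":1}
  ]
}}

```text
clock: 21.85
eef_pos: [0.4691, 0.3173, 0.1189]
tool_rot: [-177.9, 57.8, -87.7]
wrist_force: [-1.4, -7.5, 1.9]
gripper_width: 0.162
```

```bash
python3 s.py; python3 e.py g3 top
```

```text
t 21.85 p [0.4676 0.3273 0.1559] J [ 45.2  20.   68.  -25.1 113.1 -50.6] F [-1.4 -7.5  1.9] M [-0.73  0.   -0.33] g 14.3
(array([ 0.0076, -0.0133,  0.012 ]), array([87.9 , -0.13,  0.14]))
Ftool [ 2.3  1.4 -7.3] Mtool [0.27 0.74 0.18]
t 21.85 p [0.4676 0.3273 0.1559] J [ 45.2  20.   68.  -25.1 113.1 -50.6] F [-1.4 -7.5  1.9] M [-0.73  0.   -0.33] g 14.3
top 213 221
0 [203 202]
0.019 [233 207]
-0.061 [102 184]
```

View pics/g3.png

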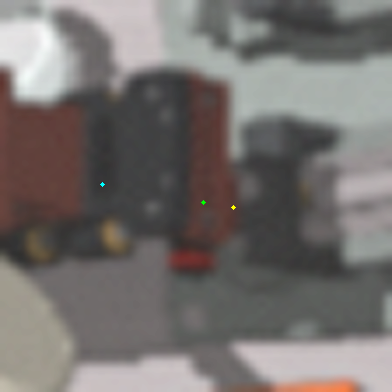

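```bash
python3 - <<'E'
from h import *
s,p,R=state();H=place(CR,sh(.056,.075,-1));d=H-p;print("A",d@A,"N",d@N,"Y",d@Y)
E
```

```text
A -0.011566501709858741 N -0.007728558718100975 Y 0.013712225280301148
```

Call:
{"api": "play_rows", "payload": {
  "steps": [
    {"dx":0,"dy":0,"dz":0,"wx":0,"wy":0,"wz":0,"hand":0.4},
    {"dx":0,"dy":0,"dz":0,"wx":0,"wy":0,"wz":0,"hand":0.2},
    {"dx":0,"dy":0,"dz":0,"wx":0,"wy":0,"wz":0,"hand":0.1},
    {"dx":0,"dy":0,"dz":0,"wx":0,"wy":0,"wz":0,"hand":0.1},
    {"dx":-0.01,"dy":0,"dz":0,"wx":0,"wy":0,"wz":0,"hand":0.1},
    {"dx":-0.03,"dy":0,"dz":0,"wx":0,"wy":0,"wz":0,"hand":0.1},
    {"dx":-0.055,"dy":0,"dz":0,"wx":4,"wy":0,"wz":0,"hand":0.1},
    {"dx":-0.08,"dy":0,"dz":0,"wx":12,"wy":0,"wz":0,"hand":0.1},
    {"dx":-0.08,"dy":0,"dz":0.03,"wx":20,"wy":0,"wz":0,"hand":0.1},
    {"dx":-0.08,"dy":0,"dz":0.06,"wx":28,"wy":0,"wz":0,"hand":0.1}
  ]
}}

```text
clock: 22.9
eef_pos: [0.4683, 0.4136, 0.1576]
tool_rot: [-148.9, 58.2, -87.2]
wrist_force: [-0.4, -0.0, -0.5]
gripper_width: 0.451
```

```bash
python3 s.py; python3 -c "
from look import *
look('g4',place(CR,sh(.07,.04,-1)),30)
s,p,R=state();print(R.round(2))"
```

```text
t 22.9 p [0.4668 0.4236 0.1946] J [ 50.4  31.3  49.4 -24.6 121.4 -20.1] F [-0.4 -0.  -0.5] M [ 0.29 -0.1  -0.02] g 39.7
(array([ 0.0913, -0.0343, -0.0378]), array([59.31,  0.38, -0.07]))
Ftool [0.4 0.5 0. ] Mtool [ 0.08 -0.29  0.07]
top crop origin 222 216 scale 6.583333333333333
side crop origin 259 261 scale 6.583333333333333
[[ 0.02 -0.88  0.47]
 [-0.53  0.39  0.75]
 [-0.85 -0.27 -0.46]]
```

View pics/g4.png

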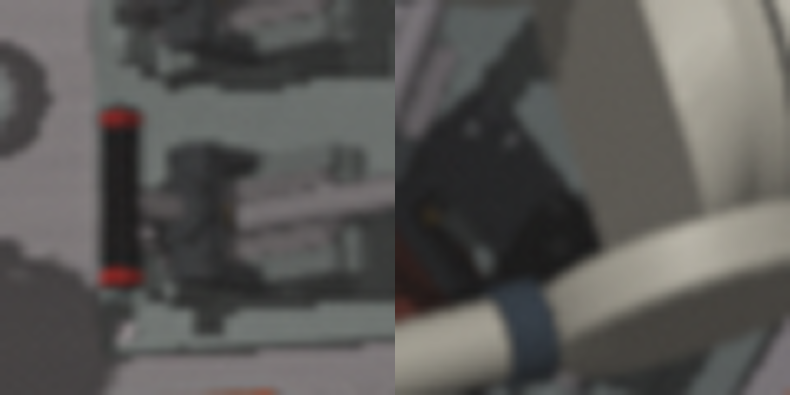

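Undone: the bar now lies across the slope (top crop ends (121,118)–(121,276), about 90° from before). Next is the shaft.

```bash
sed -i 's/^B=.*/B=np.array([.0005,.010,.037])/' h.py; python3 - <<'E'
from h import *
st();s,p,R=state();T=frame(-N,Y);S=place(CR,sh(.136,0,-1));print("S",S)
print(delta(p,R,S+N*.10,T),delta(p,R,S+N*.165,T))
E
```

```text
t 23.0 p [0.4672 0.4239 0.1885] J [ 50.5  31.6  49.7 -24.5 121.3 -20.4] F [ 0.5  0.5 -0.1] M [ 0.23 -0.12  0.03] g 39.4
S [0.48535258 0.22599308 0.12206912]
(array([ 0.0618, -0.0756, -0.1099]), array([59.88, -0.06,  0.13])) (array([-0.0032, -0.0757, -0.11  ]), array([59.88, -0.06,  0.13]))
```

Call:
{"api": "play_rows", "payload": {
  "steps": [
    {"dx":0,"dy":-0.01,"dz":-0.015,"wx":6,"wy":0,"wz":0,"hand":0.1},
    {"dx":-0.002,"dy":-0.022,"dz":-0.032,"wx":14,"wy":0,"wz":0,"hand":0},
    {"dx":-0.003,"dy":-0.035,"dz":-0.05,"wx":22,"wy":0,"wz":0,"hand":-0.1},
    {"dx":-0.003,"dy":-0.047,"dz":-0.068,"wx":30,"wy":0,"wz":0,"hand":-0.1},
    {"dx":-0.003,"dy":-0.058,"dz":-0.085,"wx":38,"wy":0,"wz":0,"hand":-0.1},
    {"dx":-0.003,"dy":-0.068,"dz":-0.1,"wx":46,"wy":0,"wz":0,"hand":-0.1},
    {"dx":-0.003,"dy":-0.0757,"dz":-0.11,"wx":54,"wy":0,"wz":0,"hand":-0.1},
    {"dx":0.015,"dy":-0.0757,"dz":-0.11,"wx":60,"wy":0,"wz":0,"hand":-0.1},
    {"dx":0.04,"dy":-0.0757,"dz":-0.11,"wx":60,"wy":0,"wz":0,"hand":-0.1},
    {"dx":0.0618,"dy":-0.0757,"dz":-0.11,"wx":60,"wy":0,"wz":0,"hand":-0.1}
  ]
}}

```text
clock: 24.0
eef_pos: [0.4838, 0.2657, 0.1739]
tool_rot: [-89.6, 58.1, -87.4]
wrist_force: [0.4, -0.0, 0.3]
gripper_width: 0.55
```

```bash
python3 -c "
from look import *
st();s,p,R=state();T=frame(-N,Y);S=place(CR,sh(.136,0,-1));print(delta(p,R,S,T))
look('k1',p,36)
for n in('top','side'):
  u,v=proj(n,p).round();print(n,[((proj(n,p+R@[k,0,0])-[u-36,v-36]+.5)*395/72).round() for k in(0,.019)])"
```

```text
t 24.0 p [0.4843 0.2757 0.2109] J [ 41.1  14.7  68.6 -27.2 115.2  31.3] F [ 0.4 -0.   0.3] M [ 0.23 -0.04  0.02] g 48.4
(array([ 0.1017,  0.0048, -0.0013]), array([-0.15,  0.16, -0.06]))
top crop origin 220 204 scale 5.486111111111111
side crop origin 256 223 scale 5.486111111111111
top [array([203., 199.]), array([226., 204.])]
side [array([199., 198.]), array([211., 208.])]
```

View pics/k1.png

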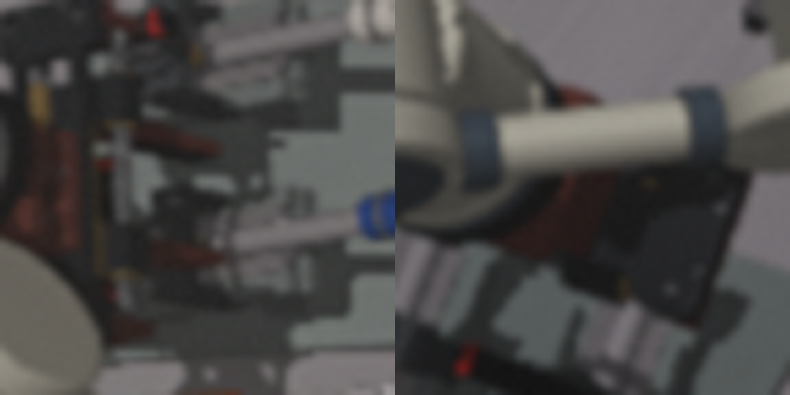

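Call:
{"api": "play_rows", "payload": {
  "steps": [
    {"dx":0.015,"dy":0.001,"dz":-0.001,"wx":0,"wy":0,"wz":0,"hand":-0.1},
    {"dx":0.035,"dy":0.002,"dz":-0.001,"wx":0,"wy":0,"wz":0,"hand":-0.1},
    {"dx":0.055,"dy":0.002,"dz":-0.001,"wx":0,"wy":0,"wz":0,"hand":-0.1},
    {"dx":0.073,"dy":0.002,"dz":-0.001,"wx":0,"wy":0,"wz":0,"hand":-0.1},
    {"dx":0.085,"dy":0.002,"dz":-0.001,"wx":0,"wy":0,"wz":0,"hand":-0.1},
    {"dx":0.094,"dy":0.002,"dz":-0.001,"wx":0,"wy":0,"wz":0,"hand":-0.1},
    {"dx":0.098,"dy":0.002,"dz":-0.001,"wx":0,"wy":0,"wz":0,"hand":0.2},
    {"dx":0.098,"dy":0.002,"dz":-0.001,"wx":0,"wy":0,"wz":0,"hand":0.4},
    {"dx":0.098,"dy":0.002,"dz":-0.001,"wx":0,"wy":0,"wz":0,"hand":0.4},
    {"dx":0.098,"dy":0.002,"dz":-0.001,"wx":0,"wy":0,"wz":0,"hand":0.4}
  ]
}}

```text
clock: 25.1
eef_pos: [0.4852, 0.217, 0.0897]
tool_rot: [-89.5, 58.0, -87.4]
wrist_force: [0.0, -0.3, -0.1]
gripper_width: 0.304
```

```bash
python3 -c "
from look import *
st();s,p,R=state();T=frame(-N,Y);S=place(CR,sh(.136,0,-1));print(delta(p,R,S,T))
look('k2',p,30)
for n in('top','side'):
  u,v=proj(n,p).round();print(n,[((proj(n,p+R@[k,0,0])-[u-30,v-30]+.5)*395/60).round() for k in(0,.019)])"
```

```text
t 25.1 p [0.4857 0.227  0.1267] J [ 37.7  11.6  80.9 -26.7 105.6  32.5] F [ 0.  -0.3 -0.1] M [ 0.2  -0.1   0.03] g 26.8
(array([ 0.0044,  0.0016, -0.0004]), array([-0.24,  0.16, -0.05]))
top crop origin 247 214 scale 6.583333333333333
side crop origin 272 238 scale 6.583333333333333
top [array([199., 203.]), array([225., 208.])]
side [array([200., 201.]), array([213., 210.])]
```

View pics/k2.png

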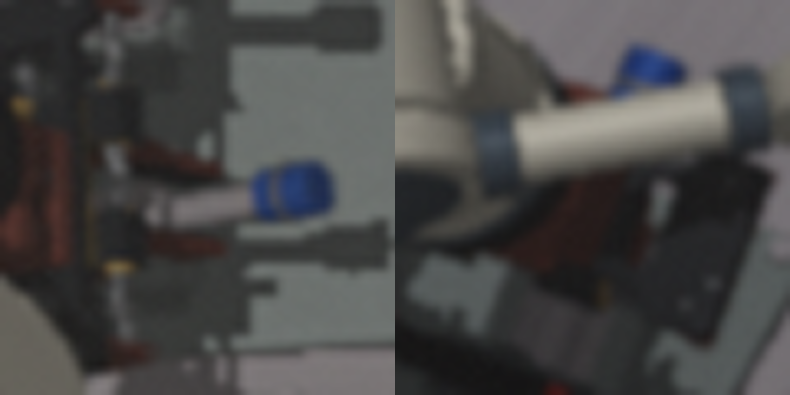

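The fingers straddle the blue-headed shaft (head at top (292,243), fingers at (281,239) and (281,251)). Closing, then a first short pull up the slope.

Call:
{"api": "play_rows", "payload": {
  "steps": [
    {"dx":0,"dy":0,"dz":0,"wx":0,"wy":0,"wz":0,"hand":0.6},
    {"dx":0,"dy":0,"dz":0,"wx":0,"wy":0,"wz":0,"hand":1},
    {"dx":0,"dy":0,"dz":0,"wx":0,"wy":0,"wz":0,"hand":1},
    {"dx":0,"dy":0,"dz":0,"wx":0,"wy":0,"wz":0,"hand":1},
    {"dx":0,"dy":0,"dz":0,"wx":0,"wy":0,"wz":0,"hand":1},
    {"dx":0,"dy":-0.002,"dz":0,"wx":0,"wy":0,"wz":0,"hand":1},
    {"dx":0,"dy":-0.005,"dz":0,"wx":0,"wy":0,"wz":0,"hand":1},
    {"dx":0,"dy":-0.01,"dz":0,"wx":0,"wy":0,"wz":0,"hand":1},
    {"dx":0,"dy":-0.012,"dz":0,"wx":0,"wy":0,"wz":0,"hand":1},
    {"dx":0,"dy":-0.012,"dz":0,"wx":0,"wy":0,"wz":0,"hand":1}
  ]
}}

```text
clock: 26.2
eef_pos: [0.485, 0.2068, 0.0948]
tool_rot: [-89.7, 58.1, -87.6]
wrist_force: [-3.3, 1.7, -0.4]
gripper_width: 0.177
```

```bash
python3 s.py; python3 -c "
from look import *
look('k3',place(CR,sh(.185,0,-1)),25)"
```

```text
t 26.2 p [0.4855 0.2168 0.1318] J [ 37.   10.4  81.6 -26.9 105.6  31.5] F [-3.3  1.7 -0.4] M [ 0.77  0.54 -0.22] g 15.6
(array([-0.0715,  0.0931,  0.0001]), array([-0.17,  0.09, -0.08]))
Ftool [-0.6  1.7 -3.3] Mtool [-0.08  0.55  0.79]
top crop origin 265 217 scale 7.9
side crop origin 284 226 scale 7.9
```

View pics/k3.png

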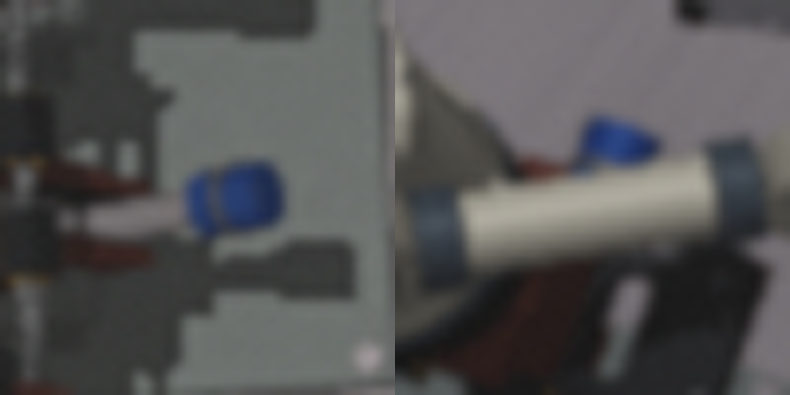

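Call:
{"api": "play_rows", "payload": {
  "steps": [
    {"dx":0,"dy":-0.006,"dz":0,"wx":0,"wy":0,"wz":0,"hand":1},
    {"dx":0,"dy":-0.015,"dz":0,"wx":0,"wy":0,"wz":0,"hand":1},
    {"dx":0,"dy":-0.025,"dz":0,"wx":0,"wy":0,"wz":0,"hand":1},
    {"dx":0,"dy":-0.035,"dz":0,"wx":0,"wy":0,"wz":0,"hand":1},
    {"dx":0,"dy":-0.045,"dz":0,"wx":0,"wy":0,"wz":0,"hand":1},
    {"dx":0,"dy":-0.055,"dz":0,"wx":0,"wy":0,"wz":0,"hand":1},
    {"dx":0,"dy":-0.065,"dz":0,"wx":0,"wy":0,"wz":0,"hand":1},
    {"dx":0,"dy":-0.075,"dz":0,"wx":0,"wy":0,"wz":0,"hand":1},
    {"dx":0,"dy":-0.085,"dz":0,"wx":0,"wy":0,"wz":0,"hand":1},
    {"dx":0,"dy":-0.095,"dz":0,"wx":0,"wy":0,"wz":0,"hand":1}
  ]
}}

```text
clock: 27.3
eef_pos: [0.4882, 0.1249, 0.1461]
tool_rot: [-89.6, 58.0, -87.5]
wrist_force: [0.5, -0.1, -3.4]
gripper_width: 0.172
```

```bash
python3 s.py; python3 -c "
from h import *
s,p,R=state()
print(R.T@(p-place(CR,sh(.136,0,-1))))
th=np.radians(23)
# case target orientation: tool y = -shaft dir ; shaft x -> -case y
cx=vdir(CA,[1,0,0]);cy=vdir(CA,[0,1,0]);z=np.array([0,0,1.])
print('R',R.round(3))
for sg in(1,):
  xt=-z*np.cos(th)+cx*np.sin(th)
  yt=cy; T=np.stack([xt,yt,np.cross(xt,yt)],1);print(T.round(3));print(delta(p,R,place(CA,[0,-.02,.25]),T), place(CA,[0,-.02,.25]))
"
```

```text
t 27.3 p [0.4887 0.1349 0.1831] J [ 30.3   2.   85.4 -29.3 106.6  23.2] F [ 0.5 -0.1 -3.4] M [ 0.48 -0.02  0.03] g 15.1
(array([-0.0715,  0.1897, -0.0004]), array([-0.25,  0.11,  0.  ]))
Ftool [3.  1.8 0.5] Mtool [-0.   -0.04  0.48]
[-0.00348384 -0.10965476  0.00023892]
R [[ 0.023 -0.029  0.999]
 [-0.529  0.848  0.037]
 [-0.848 -0.53   0.004]]
[[ 0.376 -0.276  0.885]
 [ 0.108  0.961  0.254]
 [-0.921  0.     0.391]]
(array([ 0.125 , -0.3258,  0.0459]), array([ -7.05, -25.95,  34.24])) [ 0.54702711 -0.20572111  0.25      ]
```

```bash
cat >> h.py <<'E'
def caseT(deg):
    th=np.radians(deg);cx=vdir(CA,[1,0,0]);cy=vdir(CA,[0,1,0]);z=np.array([0,0,1.])
    xt=-z*np.cos(th)+cx*np.sin(th);return np.stack([xt,cy,np.cross(xt,cy)],1)
E
python3 -c "
from h import *
s,p,R=state();T=caseT(23);d,w=delta(p,R,[.50,.01,.28],T);print(d,w);print(R.T@np.array([0,0,.06]))"
```

```text
[-0.0158 -0.1575  0.007 ] [ -7.05 -25.95  34.24]
[-0.05088228 -0.03179522  0.00023887]
```

Call:
{"api": "play_rows", "payload": {
  "steps": [
    {"dx":-0.01,"dy":-0.01,"dz":0,"wx":0,"wy":0,"wz":0,"hand":1},
    {"dx":-0.03,"dy":-0.028,"dz":0,"wx":0,"wy":0,"wz":0,"hand":1},
    {"dx":-0.045,"dy":-0.048,"dz":0.001,"wx":-0.5,"wy":-2,"wz":3,"hand":1},
    {"dx":-0.05,"dy":-0.07,"dz":0.002,"wx":-1.5,"wy":-5,"wz":7,"hand":1},
    {"dx":-0.05,"dy":-0.09,"dz":0.003,"wx":-2.5,"wy":-9,"wz":12,"hand":1},
    {"dx":-0.045,"dy":-0.11,"dz":0.004,"wx":-3.5,"wy":-13,"wz":17,"hand":1},
    {"dx":-0.035,"dy":-0.13,"dz":0.005,"wx":-4.5,"wy":-17,"wz":22.5,"hand":1},
    {"dx":-0.025,"dy":-0.145,"dz":0.006,"wx":-5.7,"wy":-21,"wz":28,"hand":1},
    {"dx":-0.018,"dy":-0.155,"dz":0.007,"wx":-6.5,"wy":-24,"wz":32,"hand":1},
    {"dx":-0.016,"dy":-0.157,"dz":0.007,"wx":-7,"wy":-26,"wz":34.2,"hand":1}
  ]
}}

```text
clock: 28.3
eef_pos: [0.4987, -0.0014, 0.2438]
tool_rot: [-0.3, 66.8, 15.7]
wrist_force: [0.5, -0.9, -2.5]
gripper_width: 0.171
```

```bash
python3 -c "
from look import *
s,p,R=state();st();print(delta(p,R,p,caseT(23))[1])
look('m1',p,48)
for n in('top','side'):
  u,v=proj(n,p).round();print(n,[((proj(n,p+R@k)-[u-48,v-48]+.5)*395/96).round() for k in([0,0,0],[.019,0,0],[0,-.07,0],[0,.13,0])])"
```

```text
t 28.3 p [0.4992 0.0086 0.2808] J [-11.8 -31.8 101.   10.5  90.  -25.8] F [ 0.5 -0.9 -2.5] M [-0.19  0.24  0.  ] g 15.1
[-0.09  0.2   0.15]
top crop origin 303 179 scale 4.114583333333333
side crop origin 287 124 scale 4.114583333333333
top [array([200., 200.]), array([196., 195.]), array([301., 169.]), array([ 11., 258.])]
side [array([198., 199.]), array([186., 219.]), array([215., 136.]), array([163., 330.])]
```

View pics/m1.png

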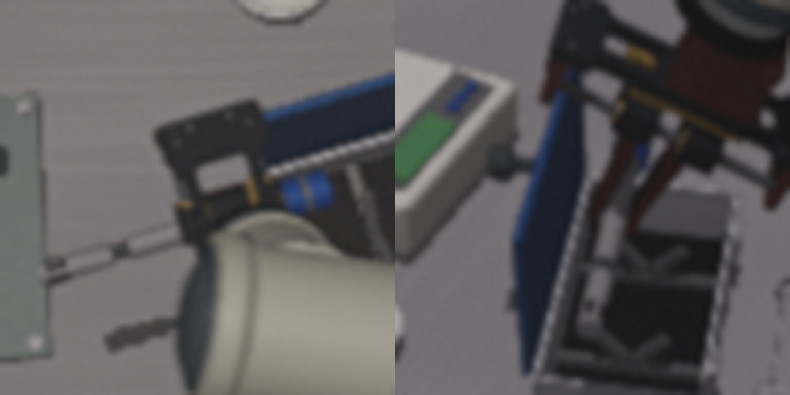

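```bash
python3 -c "
import cv2,numpy as np
a=cv2.imread('pics/m1.png');t=a[150:300,0:345];s=a[90:360,530:720]
t=cv2.resize(t,None,fx=2.3,fy=2.3,interpolation=2);s=cv2.resize(s,None,fx=2.1,fy=2.1,interpolation=2)
cv2.imwrite('pics/m2.png',np.clip(t*1.7,0,255).astype(np.uint8));cv2.imwrite('pics/m3.png',np.clip(s*1.7,0,255).astype(np.uint8))"
```

```text
(no output)
```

View pics/m2.png

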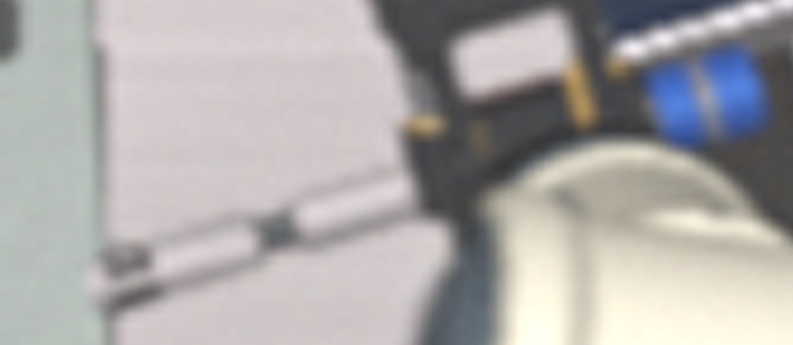

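View pics/m3.png

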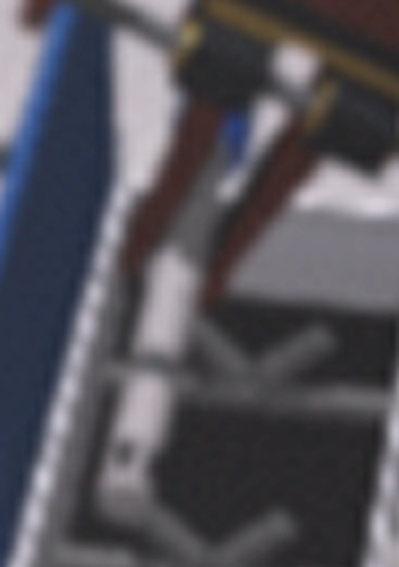

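```bash
cat > fit.py <<'E'
from h import *
from scipy.optimize import least_squares
def fit(obs,x0):
    def f(q):
        d=np.array([np.cos(q[4])*np.cos(q[3]),np.cos(q[4])*np.sin(q[3]),np.sin(q[4])])
        return np.concatenate([(proj(n,q[:3]+d*a)-np.array(uv))*w for n,a,uv,w in obs])
    r=least_squares(f,x0);q=r.x;d=np.array([np.cos(q[4])*np.cos(q[3]),np.cos(q[4])*np.sin(q[3]),np.sin(q[4])]);print("res",r.fun.reshape(-1,2).round(1).tolist());return q,d
E
python3 -c "
from fit import *
s,p,R=state()
o=[('top',-.1,(312.6,245),1),('top',-.044,(331.7,239.4),1),('top',.085,(377.3,225.4),1),('side',-.1,(333.9,203.3),1),('side',-.044,(336.8,187.4),1),('side',.085,(346.6,159),.3)]
q,d=fit(o,[.5,.05,.28,-1.3,0])
print('mid',q[:3],'yaw',np.degrees(q[3]),'pitch',np.degrees(q[4]),'expect yaw',np.degrees(CA[2])-90)
print('mid in tool',R.T@(q[:3]-p),'dir in tool',R.T@d)
"
```

```text
res [[-0.3, 0.5], [0.3, 0.0], [0.2, 0.0], [-0.5, -0.5], [0.2, 0.6], [-0.6, -0.6]]
mid [0.47947451 0.0186353  0.27743194] yaw -74.36562523552008 pitch 2.4997577237419115 expect yaw -73.95718173633695
mid in tool [-0.00415578  0.01486805 -0.0157018 ] dir in tool [-0.03954566 -0.9991181   0.01411282]
```

```bash
cat >> h.py <<'E'
# true grasp point lies 37 mm behind the reported TCP along the tool axis
C=.037
def state():
    from bench import manip
    s=manip.get_state();R=Ro.from_euler("xyz",s["tool_rot"],degrees=True).as_matrix();return s,np.array(s["eef_pos"])-C*R[:,0],R
def delta(p,R,P,T):
    d=R.T@(np.asarray(P)+C*T[:,0]-p-C*R[:,0]);w=np.degrees(Ro.from_matrix(R.T@T).as_rotvec());return d.round(4),w.round(2)
def placeT(dirtool,deg=23):
    T=caseT(deg);a=T@dirtool;a/=np.linalg.norm(a);b=-vdir(CA,[0,1,0])
    return Ro.align_vectors([b],[a])[0].as_matrix()@T
E
cat > pl.py <<'E'
from h import *
import sys
s,p,R=state();st()
mid=np.array([.4795,.0186,.2774]) 
m=np.array([0,.0244,.0017]);dt=np.array([-.0395,-.9991,.0141])
print("pred shaft mid",p+R@m)
T=placeT(dt)
P=place(CA,[0,0,float(sys.argv[1])])-T@m
print("target tcp",P,delta(p,R,P,T))
E
python3 pl.py .12
```

```text
t 28.4 p [ 0.4845 -0.0052  0.2768] J [-11.7 -31.8 101.   10.3  90.1 -25.6] F [ 1.4  0.3 -3.2] M [-0.23  0.21 -0.02] g 15.4
pred shaft mid [0.47941264 0.01872965 0.27744999]
target tcp [ 0.54678414 -0.21032199  0.11831463] (array([ 0.1478, -0.2125, -0.0584]), array([0.6 , 0.03, 2.46]))
```

Call:
{"api": "play_rows", "payload": {
  "steps": [
    {"dx":0,"dy":-0.015,"dz":0,"wx":0,"wy":0,"wz":0.5,"hand":1},
    {"dx":0,"dy":-0.045,"dz":0,"wx":0.2,"wy":0,"wz":1,"hand":1},
    {"dx":0,"dy":-0.08,"dz":0.001,"wx":0.4,"wy":0,"wz":1.5,"hand":1},
    {"dx":0,"dy":-0.115,"dz":0.001,"wx":0.6,"wy":0,"wz":2,"hand":1},
    {"dx":0,"dy":-0.15,"dz":0.002,"wx":0.6,"wy":0,"wz":2.4,"hand":1},
    {"dx":0.001,"dy":-0.18,"dz":0.003,"wx":0.6,"wy":0,"wz":2.4,"hand":1},
    {"dx":0.012,"dy":-0.202,"dz":-0.003,"wx":0.6,"wy":0,"wz":2.4,"hand":1},
    {"dx":0.035,"dy":-0.2125,"dz":-0.012,"wx":0.6,"wy":0,"wz":2.4,"hand":1},
    {"dx":0.06,"dy":-0.2125,"dz":-0.022,"wx":0.6,"wy":0,"wz":2.4,"hand":1},
    {"dx":0.085,"dy":-0.2125,"dz":-0.032,"wx":0.6,"wy":0,"wz":2.4,"hand":1}
  ]
}}

```text
clock: 29.4
eef_pos: [0.5619, -0.2018, 0.1507]
tool_rot: [6.0, 67.0, 22.0]
wrist_force: [-0.6, -0.7, -3.4]
gripper_width: 0.17
```

```bash
python3 pl.py .12; python3 -c "
from look import *
s,p,R=state();look('n1',place(CA,[0,0,.1]),50)
s=cv2.imread('pics/n1.png');cv2.imwrite('pics/n1.png',np.clip(s*1.6,0,255).astype(np.uint8))"
```

```text
t 29.4 p [ 0.5485 -0.2072  0.1848] J [-34.7 -10.5  94.1  19.2  83.6 -50.7] F [-0.6 -0.7 -3.4] M [-0.26  0.22  0.01] g 15.0
pred shaft mid [ 0.54313123 -0.18337353  0.18644874]
target tcp [ 0.54678414 -0.21032199  0.11831463] (array([ 0.0601, -0.0053, -0.0281]), array([ 0.26, -0.13, -0.06]))
top crop origin 363 175 scale 3.95
side crop origin 297 130 scale 3.95
```

View pics/n1.png

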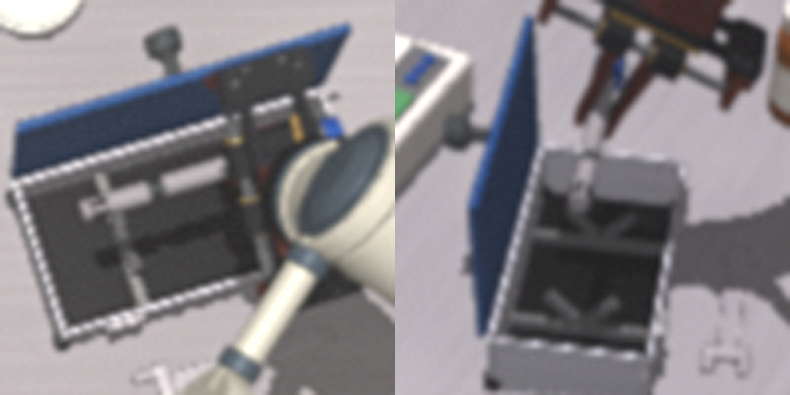

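```bash
python3 -c "
from fit import *
s,p,R=state();m=np.array([0,.0244,.0017]);dt=np.array([-.0395,-.9991,.0141])
M=p+R@m;d=R@dt
for n in('top','side'):print(n,[proj(n,M+d*a).round(1).tolist() for a in(-.1,-.044,.085)])
o=[('top',-.1,(384.1,227.3),1),('top',-.044,(401.3,221.9),1),('top',.085,(446.6,207),1),('side',-.1,(343.9,182.8),1)]
q,d=fit(o,[*M,-1.3,0]);print(q,M)
"; python3 pl.py .050
```

```text
top [[382.9, 229.0], [401.3, 223.2], [443.5, 210.1]]
side [[343.2, 179.8], [345.8, 168.5], [351.3, 144.7]]
res [[0.1, 1.2], [1.1, 0.2], [-0.9, 0.1], [-1.5, -0.5]]
[ 0.54254375 -0.18358676  0.19793384 -1.30903511  0.29988402] [ 0.54138043 -0.18194953  0.1822818 ]
t 29.5 p [ 0.5468 -0.2057  0.1805] J [-34.7 -10.4  94.4  19.2  83.7 -50.7] F [-1.2  0.7 -4.1] M [-0.26  0.27 -0.  ] g 15.3
pred shaft mid [ 0.54138043 -0.18194953  0.1822818 ]
target tcp [ 0.54678414 -0.21032199  0.04831463] (array([ 0.1212, -0.0109, -0.0515]), array([ 0.14, -0.43, -0.41]))
```

Call:
{"api": "play_rows", "payload": {
  "steps": [
    {"dx":0.008,"dy":-0.003,"dz":-0.003,"wx":0,"wy":0,"wz":0,"hand":1},
    {"dx":0.022,"dy":-0.007,"dz":-0.009,"wx":0,"wy":0,"wz":0,"hand":1},
    {"dx":0.038,"dy":-0.011,"dz":-0.016,"wx":0,"wy":0,"wz":0,"hand":1},
    {"dx":0.054,"dy":-0.011,"dz":-0.023,"wx":0,"wy":0,"wz":0,"hand":1},
    {"dx":0.069,"dy":-0.011,"dz":-0.029,"wx":0,"wy":0,"wz":0,"hand":1},
    {"dx":0.08,"dy":-0.011,"dz":-0.034,"wx":0,"wy":0,"wz":0,"hand":1},
    {"dx":0.087,"dy":-0.011,"dz":-0.037,"wx":0,"wy":0,"wz":0,"hand":1},
    {"dx":0.089,"dy":-0.011,"dz":-0.038,"wx":0,"wy":0,"wz":0,"hand":1},
    {"dx":0.089,"dy":-0.011,"dz":-0.038,"wx":0,"wy":0,"wz":0,"hand":1},
    {"dx":0.089,"dy":-0.011,"dz":-0.038,"wx":0,"wy":0,"wz":0,"hand":1}
  ]
}}

```text
clock: 30.5
eef_pos: [0.5641, -0.2087, 0.0557]
tool_rot: [6.0, 66.8, 21.9]
wrist_force: [0.5, -0.9, -3.5]
gripper_width: 0.17
```

```bash
python3 pl.py .034; python3 -c "
from fit import *
from look import *
s,p,R=state();m=np.array([0,.0244,.0017]);dt=np.array([-.0395,-.9991,.0141])
M=p+R@m;d=R@dt
for n,(u0,v0) in(('top',(360,180)),('side',(300,130))):
    im=cams.read_camera(n)['color'][:,:,::-1];im=cv2.resize(im[v0:v0+85,u0:u0+100],None,fx=7.5,fy=7,interpolation=2);im=np.clip(im*1.6,0,255).astype(np.uint8)
    for a in(-.1,-.05,-.038,.07,.1):
        q=(proj(n,M+d*a)-[u0,v0]+.5)*[7.5,7];print(n,a,q.round(0));cv2.circle(im,(int(q[0]),int(q[1])),3,(0,255,255),-1)
    cv2.imwrite(f'pics/q_{n}.png',im)
"
```

```text
t 30.5 p [ 0.5505 -0.2142  0.0897] J [-35.3  -7.5 101.2  20.2  74.2 -54.7] F [ 0.5 -0.9 -3.5] M [-0.24  0.24  0.04] g 14.9
pred shaft mid [ 0.54516997 -0.19037304  0.09132578]
target tcp [ 0.54678414 -0.21032199  0.03231463] (array([ 0.0519,  0.0024, -0.025 ]), array([ 0.22,  0.1 , -0.04]))
top -0.1 [177. 382.]
top -0.05 [294. 348.]
top -0.038 [322. 340.]
top 0.07 [573. 266.]
top 0.1 [643. 246.]
side -0.1 [320. 504.]
side -0.05 [337. 433.]
side -0.038 [341. 416.]
side 0.07 [375. 274.]
side 0.1 [383. 237.]
```

View pics/q_top.png

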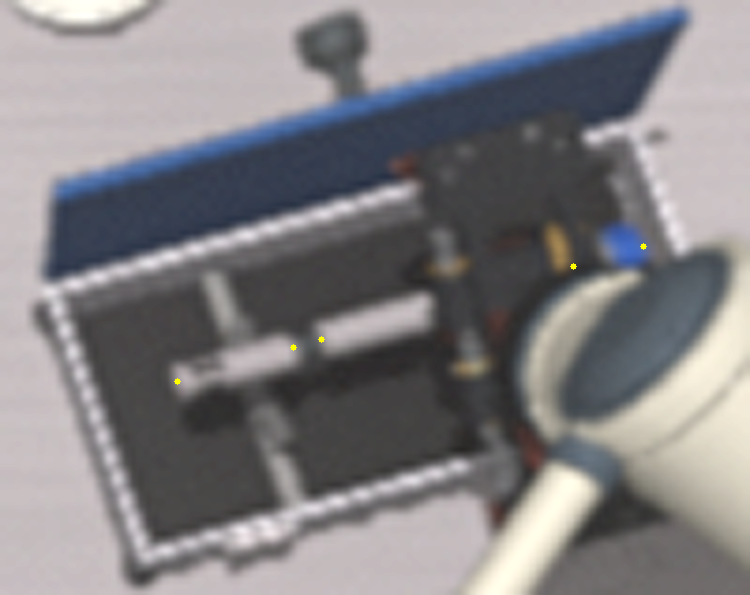

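View pics/q_side.png

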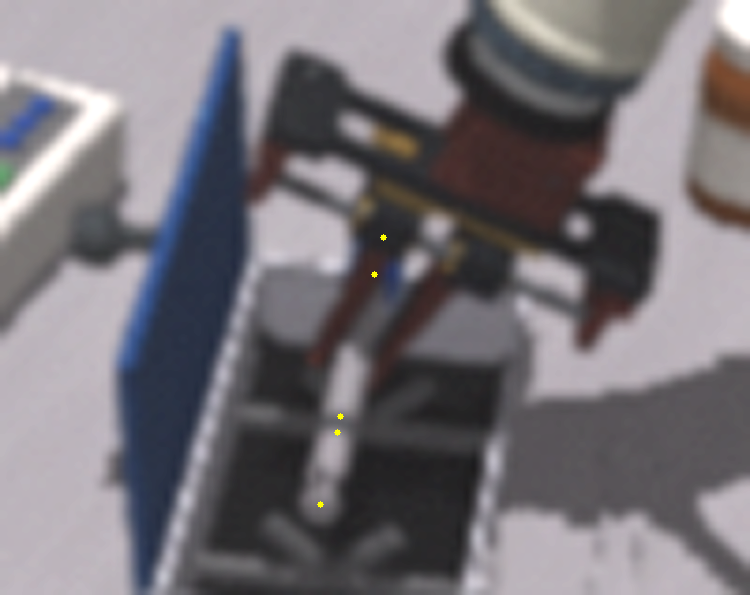

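```bash
python3 -c "
from h import *
from scipy.optimize import least_squares
r=least_squares(lambda X:np.concatenate([proj('top',X)-[413.1,203.1],proj('side',X)-[335.3,156.4]]),[.6,-.2,.16]);print(r.x,r.fun)
c,s_=np.cos(CA[2]),np.sin(CA[2]);d=r.x-[CA[0],CA[1],0];print('case',c*d[0]+s_*d[1],-s_*d[0]+c*d[1],d[2])
s,p,R=state()
for X in([-.061,0,.089],[-.035,0,.089]):
  d=p+R@X-[CA[0],CA[1],0];print('pred',c*d[0]+s_*d[1],-s_*d[0]+c*d[1],d[2])
"
```

```text
[ 0.58456261 -0.17680671  0.18663827] [ 0.2570872   0.85675346 -0.91696412 -0.26072775]
case 0.04406435115060856 -0.002584811306251808 0.18663826933398356
pred 0.05897048718646253 -0.03245164920052175 0.18067378395297465
pred 0.06917067705461578 -0.03140762980432085 0.15678097854728856
```

The hovering shaft matches the prediction (tail at top (383.6,234.6), neck at (401,229)). Lowering it gently into the V supports.

Call:
{"api": "play_rows", "payload": {
  "steps": [
    {"dx":0.006,"dy":0.001,"dz":-0.003,"wx":0,"wy":0,"wz":0,"hand":1},
    {"dx":0.015,"dy":0.002,"dz":-0.007,"wx":0,"wy":0,"wz":0,"hand":1},
    {"dx":0.024,"dy":0.002,"dz":-0.012,"wx":0,"wy":0,"wz":0,"hand":1},
    {"dx":0.032,"dy":0.002,"dz":-0.016,"wx":0,"wy":0,"wz":0,"hand":1},
    {"dx":0.038,"dy":0.002,"dz":-0.019,"wx":0,"wy":0,"wz":0,"hand":1},
    {"dx":0.042,"dy":0.002,"dz":-0.021,"wx":0,"wy":0,"wz":0,"hand":1},
    {"dx":0.045,"dy":0.002,"dz":-0.022,"wx":0,"wy":0,"wz":0,"hand":1},
    {"dx":0.047,"dy":0.002,"dz":-0.023,"wx":0,"wy":0,"wz":0,"hand":1},
    {"dx":0.048,"dy":0.002,"dz":-0.0235,"wx":0,"wy":0,"wz":0,"hand":1},
    {"dx":0.048,"dy":0.002,"dz":-0.0235,"wx":0,"wy":0,"wz":0,"hand":1}
  ]
}}

```text
clock: 31.6
eef_pos: [0.5603, -0.205, 0.0033]
tool_rot: [6.0, 66.7, 22.0]
wrist_force: [-5.3, 3.5, 4.8]
gripper_width: 0.176
```

```bash
python3 pl.py .034
```

```text
t 31.6 p [ 0.5467 -0.2105  0.0373] J [-35.3  -5.8 105.2  20.9  68.9 -56.8] F [-5.3  3.5  4.8] M [0.32 0.48 0.29] g 15.5
pred shaft mid [ 0.54133838 -0.18672017  0.03895404]
target tcp [ 0.54678414 -0.21032199  0.03231463] (array([ 0.0046, -0.0001, -0.0019]), array([ 0.26,  0.13, -0.09]))
```

```bash
cat > q.py <<'E'
from look import *
import sys
s,p,R=state();m=np.array([0,.0244,.0017]);dt=np.array([-.0395,-.9991,.0141])
M=p+R@m;d=R@dt
for n,(u0,v0) in(('top',(360,180)),('side',(300,130))):
    im=cams.read_camera(n)['color'][:,:,::-1];im=cv2.resize(im[v0:v0+85,u0:u0+100],None,fx=7.5,fy=7,interpolation=2);im=np.clip(im*1.6,0,255).astype(np.uint8)
    if len(sys.argv)>2:
        M=place(CA,[0,0,.033]);d=-vdir(CA,[0,1,0])
    for a in(-.1,-.05,-.038,.07,.1):
        q=(proj(n,M+d*a)-[u0,v0]+.5)*[7.5,7];cv2.circle(im,(int(q[0]),int(q[1])),3,(0,255,255),-1)
    cv2.imwrite(f'pics/{sys.argv[1]}_{n}.png',im)
E
python3 q.py r1 x
```

```text
(no output)
```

View pics/r1_top.png

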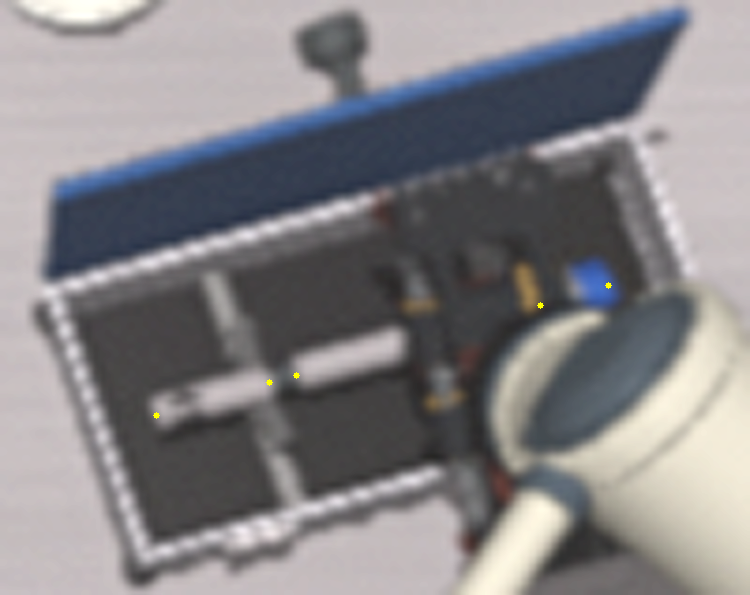

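View pics/r1_side.png

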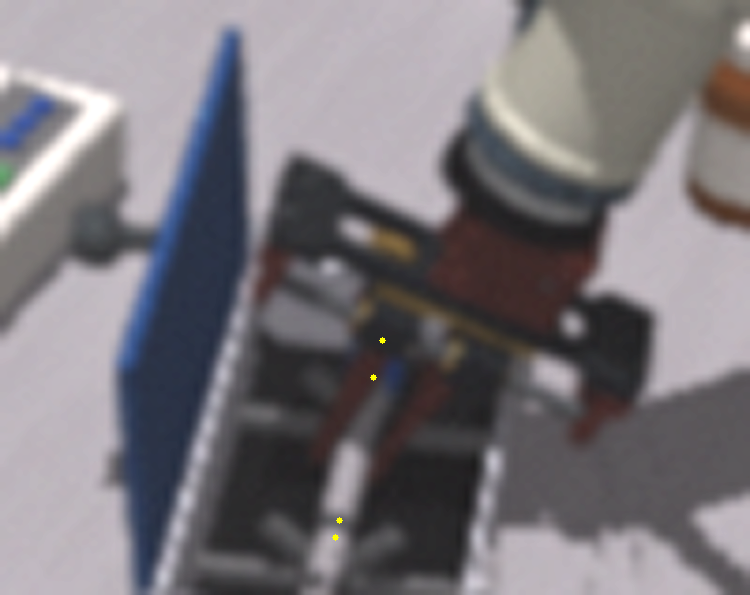

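Call:
{"api": "play_rows", "payload": {
  "steps": [
    {"dx":0.001,"dy":0,"dz":-0.0005,"wx":0,"wy":0,"wz":0,"hand":1},
    {"dx":0.002,"dy":0,"dz":-0.001,"wx":0,"wy":0,"wz":0,"hand":1},
    {"dx":0.003,"dy":0,"dz":-0.0015,"wx":0,"wy":0,"wz":0,"hand":1},
    {"dx":0.003,"dy":0,"dz":-0.0015,"wx":0,"wy":0,"wz":0,"hand":1},
    {"dx":0.003,"dy":0,"dz":-0.0015,"wx":0,"wy":0,"wz":0,"hand":1},
    {"dx":0.003,"dy":0,"dz":-0.0015,"wx":0,"wy":0,"wz":0,"hand":1},
    {"dx":0.003,"dy":0,"dz":-0.0015,"wx":0,"wy":0,"wz":0,"hand":1},
    {"dx":0.003,"dy":0,"dz":-0.0015,"wx":0,"wy":0,"wz":0,"hand":1},
    {"dx":0.003,"dy":0,"dz":-0.0015,"wx":0,"wy":0,"wz":0,"hand":1},
    {"dx":0.003,"dy":0,"dz":-0.0015,"wx":0,"wy":0,"wz":0,"hand":1}
  ]
}}

```text
clock: 32.7
eef_pos: [0.5605, -0.2051, 0.0031]
tool_rot: [5.9, 66.7, 21.9]
wrist_force: [-15.6, 5.8, 20.9]
gripper_width: 0.179
```

```bash
python3 pl.py .034
```

```text
t 32.7 p [ 0.5469 -0.2106  0.037 ] J [-35.3  -5.9 105.3  20.9  68.8 -57. ] F [-15.6   5.8  20.9] M [1.14 1.34 0.69] g 15.8
pred shaft mid [ 0.54148868 -0.18676259  0.03869196]
target tcp [ 0.54678414 -0.21032199  0.03231463] (array([ 0.0043,  0.    , -0.0021]), array([ 0.33,  0.22, -0.06]))
```

```bash
python3 -c "
from look import *
for n,(u0,v0,w,h) in(('top',(370,205,80,50)),('side',(310,165,50,60))):
    im=cams.read_camera(n)['color'][:,:,::-1];im=cv2.resize(im[v0:v0+h,u0:u0+w],None,fx=10,fy=10,interpolation=2);cv2.imwrite(f'pics/u_{n}.png',np.clip(im*1.8,0,255).astype(np.uint8))
M=place(CA,[0,0,.033]);d=-vdir(CA,[0,1,0])
for a in(-.1,-.05,-.038,.07,.1):print(a,((proj('top',M+d*a)-[370,205]+.5)*10).round(),((proj('side',M+d*a)-[310,165]+.5)*10).round())
"
```

```text
-0.1 [109. 343.] [325. 521.]
-0.05 [260. 297.] [348. 418.]
-0.038 [296. 286.] [353. 394.]
0.07 [621. 186.] [398. 190.]
0.1 [711. 158.] [410. 136.]
```

View pics/u_top.png

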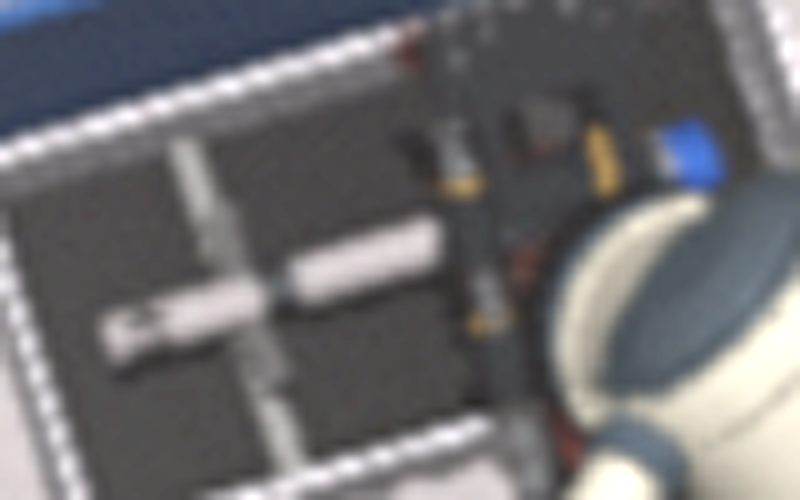

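View pics/u_side.png

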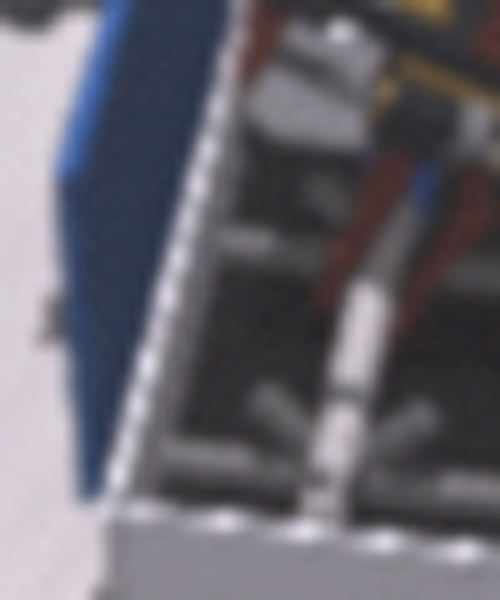

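Call:
{"api": "play_rows", "payload": {
  "steps": [
    {"dx":-0.0005,"dy":0,"dz":-0.001,"wx":0,"wy":0,"wz":0,"hand":1},
    {"dx":-0.001,"dy":0,"dz":-0.002,"wx":0,"wy":0,"wz":0,"hand":1},
    {"dx":-0.0015,"dy":0,"dz":-0.003,"wx":0,"wy":0,"wz":0,"hand":1},
    {"dx":-0.0015,"dy":0,"dz":-0.004,"wx":0,"wy":0,"wz":0,"hand":1},
    {"dx":-0.002,"dy":0,"dz":-0.0045,"wx":0,"wy":0,"wz":0,"hand":1},
    {"dx":-0.002,"dy":0,"dz":-0.005,"wx":0,"wy":0,"wz":0,"hand":1},
    {"dx":-0.002,"dy":0,"dz":-0.005,"wx":0,"wy":0,"wz":0,"hand":1},
    {"dx":-0.002,"dy":0,"dz":-0.005,"wx":0,"wy":0,"wz":0,"hand":1},
    {"dx":-0.002,"dy":0,"dz":-0.005,"wx":0,"wy":0,"wz":0,"hand":1},
    {"dx":-0.002,"dy":0,"dz":-0.005,"wx":0,"wy":0,"wz":0,"hand":1}
  ]
}}

```text
clock: 33.8
eef_pos: [0.56, -0.2054, 0.0036]
tool_rot: [5.5, 66.1, 21.5]
wrist_force: [13.8, 8.4, 4.8]
gripper_width: 0.173
```

```bash
python3 pl.py .034
```

```text
t 33.8 p [ 0.5461 -0.2109  0.0374] J [-35.6  -6.3 105.8  21.5  68.5 -57.4] F [13.8  8.4  4.8] M [ 1.29 -2.36  0.29] g 15.2
pred shaft mid [ 0.54063771 -0.18705917  0.03902078]
target tcp [ 0.54678414 -0.21032199  0.03231463] (array([ 0.005 ,  0.0001, -0.0018]), array([0.33, 0.77, 0.03]))
```

It resists sideways both ways, so it's seated in the Vs. Recentring and opening a little.

Call:
{"api": "play_rows", "payload": {
  "steps": [
    {"dx":0.0005,"dy":0,"dz":0.001,"wx":0,"wy":0,"wz":0,"hand":1},
    {"dx":0.0,"dy":0.001,"dz":0.002,"wx":0,"wy":0,"wz":0,"hand":1},
    {"dx":0.0,"dy":0.0015,"dz":0.002,"wx":0,"wy":0,"wz":0,"hand":1},
    {"dx":0.0,"dy":0.0015,"dz":0.002,"wx":0,"wy":0,"wz":0,"hand":1},
    {"dx":0.0,"dy":0.0015,"dz":0.002,"wx":0,"wy":0,"wz":0,"hand":0.6},
    {"dx":0.0,"dy":0.0015,"dz":0.002,"wx":0,"wy":0,"wz":0,"hand":0.55},
    {"dx":0.0,"dy":0.0015,"dz":0.002,"wx":0,"wy":0,"wz":0,"hand":0.5},
    {"dx":0.0,"dy":0.0015,"dz":0.002,"wx":0,"wy":0,"wz":0,"hand":0.45},
    {"dx":0.0,"dy":0.0015,"dz":0.002,"wx":0,"wy":0,"wz":0,"hand":0.45},
    {"dx":0.0,"dy":0.0015,"dz":0.002,"wx":0,"wy":0,"wz":0,"hand":0.45}
  ]
}}

```text
clock: 34.8
eef_pos: [0.5568, -0.2052, 0.0002]
tool_rot: [5.9, 66.7, 21.8]
wrist_force: [3.9, -0.1, 6.3]
gripper_width: 0.272
```

```bash
python3 pl.py .034;python3 q.py v1 x
```

```text
t 34.8 p [ 0.5432 -0.2106  0.0342] J [-35.5  -6.2 105.9  21.   68.6 -57.1] F [ 3.9 -0.1  6.3] M [ 0.04 -0.91 -0.06] g 23.9
pred shaft mid [ 0.5378138  -0.18681494  0.03584215]
target tcp [ 0.54678414 -0.21032199  0.03231463] (array([ 0.0031, -0.0008,  0.0024]), array([ 0.21,  0.19, -0.  ]))
```

View pics/v1_side.png

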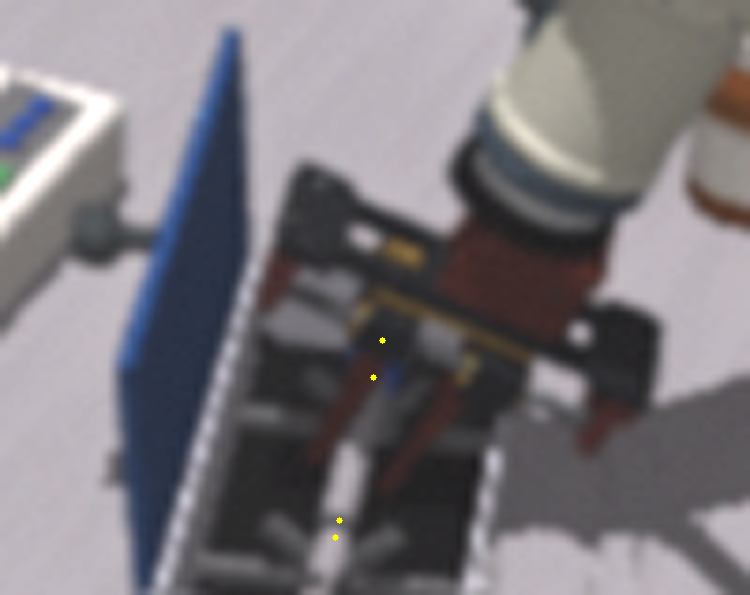

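View pics/v1_top.png

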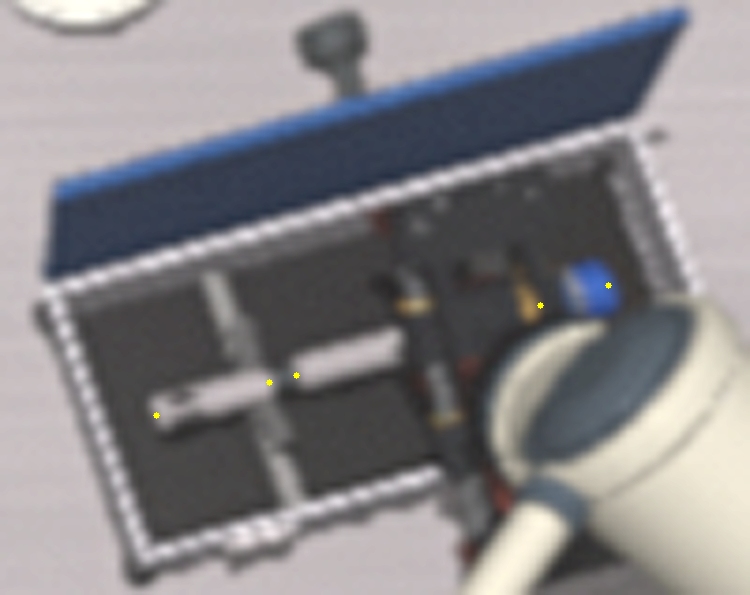

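Call:
{"api": "play_rows", "payload": {
  "steps": [
    {"dx":-0.001,"dy":0,"dz":0.001,"wx":0,"wy":0,"wz":0,"hand":0.45},
    {"dx":-0.003,"dy":0,"dz":0.0015,"wx":0,"wy":0,"wz":0,"hand":0.42},
    {"dx":-0.006,"dy":0,"dz":0.0015,"wx":0,"wy":0,"wz":0,"hand":0.4},
    {"dx":-0.012,"dy":0,"dz":0.0015,"wx":0,"wy":0,"wz":0,"hand":0.4},
    {"dx":-0.02,"dy":0,"dz":0.0015,"wx":0,"wy":0,"wz":0,"hand":0.4},
    {"dx":-0.03,"dy":0,"dz":0.0015,"wx":0,"wy":0,"wz":0,"hand":0.4},
    {"dx":-0.042,"dy":0,"dz":0.0015,"wx":0,"wy":0,"wz":0,"hand":0.4},
    {"dx":-0.058,"dy":0,"dz":0.0015,"wx":0,"wy":0,"wz":0,"hand":0.4},
    {"dx":-0.078,"dy":0,"dz":0.0015,"wx":0,"wy":0,"wz":0,"hand":0.4},
    {"dx":-0.1,"dy":0,"dz":0.0015,"wx":0,"wy":0,"wz":0,"hand":0.4}
  ]
}}

```text
clock: 35.9
eef_pos: [0.5197, -0.2192, 0.0925]
tool_rot: [6.2, 66.9, 22.1]
wrist_force: [-0.2, 0.3, 0.4]
gripper_width: 0.298
```

```bash
python3 pl.py .034;python3 q.py v2 x
```

```text
t 35.9 p [ 0.5062 -0.2247  0.1265] J [-39.5 -13.7 102.8  20.5  80.  -57. ] F [-0.2  0.3  0.4] M [-0.09 -0.    0.05] g 26.2
pred shaft mid [ 0.50085271 -0.20084996  0.12819609]
target tcp [ 0.54678414 -0.21032199  0.03231463] (array([ 0.1035, -0.0018,  0.0027]), array([ 0.2 ,  0.02, -0.11]))
```

View pics/v2_side.png

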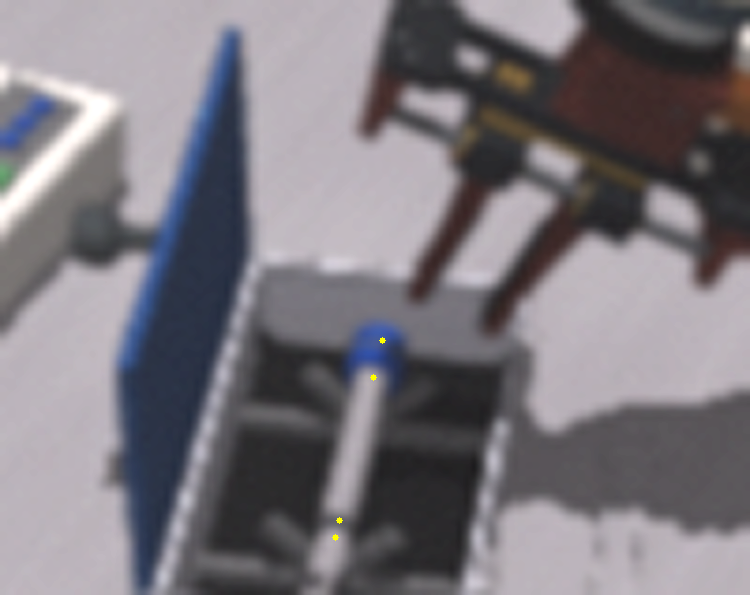

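View pics/v2_top.png

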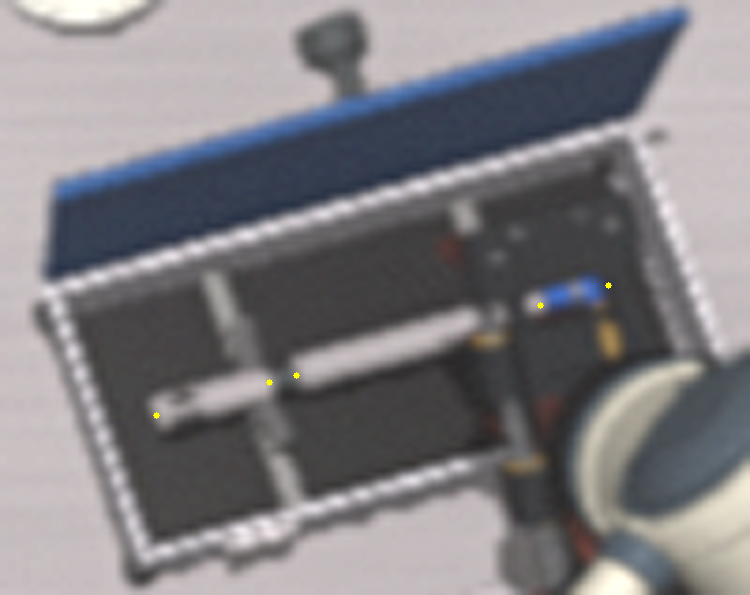

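The shaft lies in both Vs with the fingers clear (tail at top (380,238), head at (437,221)). Next, closing the lid: going over it and down behind its outer face, beside the knob.

```bash
cat > lid.py <<'E'
from h import *
import sys
s,p,R=state();st();T=caseT(0)
for a in sys.argv[1:]:
    x,y,z=map(float,a.split(","))
    P=place(CA,[x/1000,y/1000,z/1000+.019]);print(a,P.round(3),delta(p,R,P,T))
E
python3 lid.py 40,45,250 108,45,250 108,45,160
```

```text
t 36.0 p [ 0.5076 -0.2261  0.1298] J [-39.5 -13.8 102.6  20.6  79.9 -57. ] F [ 0.3  0.6 -0.4] M [-0.11  0.02  0.01] g 26.4
40,45,250 [ 0.568 -0.132  0.269] (array([-0.0952,  0.0769,  0.1164]), array([-0.12, 23.26, -2.14]))
108,45,250 [ 0.633 -0.113  0.269] (array([-0.0683,  0.0766,  0.1789]), array([-0.12, 23.26, -2.14]))
108,45,160 [ 0.633 -0.113  0.179] (array([0.0143, 0.0733, 0.1433]), array([-0.12, 23.26, -2.14]))
```

Call:
{"api": "play_rows", "payload": {
  "steps": [
    {"dx":-0.03,"dy":0,"dz":0.01,"wx":0,"wy":0,"wz":0,"hand":1},
    {"dx":-0.065,"dy":0,"dz":0.025,"wx":0,"wy":0,"wz":0,"hand":1},
    {"dx":-0.095,"dy":0.005,"dz":0.04,"wx":0,"wy":3,"wz":0,"hand":1},
    {"dx":-0.11,"dy":0.02,"dz":0.06,"wx":0,"wy":7,"wz":-0.6,"hand":1},
    {"dx":-0.11,"dy":0.04,"dz":0.085,"wx":0,"wy":12,"wz":-1.2,"hand":1},
    {"dx":-0.105,"dy":0.06,"dz":0.11,"wx":0,"wy":17,"wz":-1.8,"hand":1},
    {"dx":-0.095,"dy":0.075,"dz":0.135,"wx":0,"wy":21,"wz":-2.1,"hand":1},
    {"dx":-0.08,"dy":0.077,"dz":0.16,"wx":0,"wy":23.2,"wz":-2.1,"hand":1},
    {"dx":-0.068,"dy":0.077,"dz":0.179,"wx":0,"wy":23.2,"wz":-2.1,"hand":1},
    {"dx":-0.068,"dy":0.077,"dz":0.179,"wx":0,"wy":23.2,"wz":-2.1,"hand":1}
  ]
}}

```text
clock: 37.0
eef_pos: [0.6343, -0.1099, 0.2233]
tool_rot: [126.4, 89.4, 142.6]
wrist_force: [0.3, -0.3, 0.9]
gripper_width: 0.005
```

```bash
python3 lid.py 108,45,155 92,45,158; python3 -c "
from look import *
look('w1',place(CA,[.08,.03,.16]),45)"
```

```text
t 37.0 p [ 0.6346 -0.1101  0.2603] J [-13.   13.1  59.9   0.3 107.6 -29.1] F [ 0.3 -0.3  0.9] M [-0.05 -0.08  0.02] g 0.4
108,45,155 [ 0.633 -0.113  0.174] (array([ 0.0863, -0.0038, -0.0018]), array([ 0.11, -0.39, -0.52]))
92,45,158 [ 0.617 -0.118  0.177] (array([ 0.0834, -0.0037, -0.0178]), array([ 0.11, -0.39, -0.52]))
top crop origin 353 153 scale 4.388888888888889
side crop origin 276 123 scale 4.388888888888889
```

View pics/w1.png

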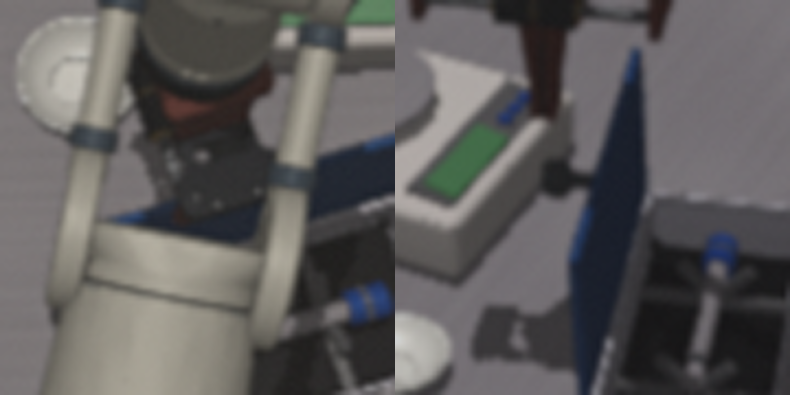

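Call:
{"api": "play_rows", "payload": {
  "steps": [
    {"dx":0.02,"dy":-0.002,"dz":-0.001,"wx":0,"wy":0,"wz":0,"hand":1},
    {"dx":0.048,"dy":-0.004,"dz":-0.002,"wx":0,"wy":0,"wz":0,"hand":1},
    {"dx":0.072,"dy":-0.004,"dz":-0.002,"wx":0,"wy":0,"wz":0,"hand":1},
    {"dx":0.083,"dy":-0.004,"dz":-0.003,"wx":0,"wy":0,"wz":0,"hand":1},
    {"dx":0.083,"dy":-0.004,"dz":-0.01,"wx":0,"wy":0,"wz":0,"hand":1},
    {"dx":0.083,"dy":-0.004,"dz":-0.018,"wx":0,"wy":0,"wz":0,"hand":1},
    {"dx":0.083,"dy":-0.004,"dz":-0.026,"wx":0,"wy":0,"wz":0,"hand":1},
    {"dx":0.083,"dy":-0.004,"dz":-0.034,"wx":0,"wy":0,"wz":0,"hand":1},
    {"dx":0.083,"dy":-0.004,"dz":-0.043,"wx":0,"wy":0,"wz":0,"hand":1},
    {"dx":0.083,"dy":-0.004,"dz":-0.051,"wx":0,"wy":0,"wz":0,"hand":1}
  ]
}}

```text
clock: 38.1
eef_pos: [0.5842, -0.1295, 0.1452]
tool_rot: [102.9, 89.7, 118.9]
wrist_force: [2.7, -0.3, -0.5]
gripper_width: 0.011
```

```bash
python3 lid.py 59,45,158 33,45,150 10,45,135 -8,45,114 -21,45,90 -26,45,62; python3 -c "
from look import *
look('w2',place(CA,[.03,.03,.14]),45)"
```

```text
t 38.1 p [ 0.5843 -0.1297  0.1822] J [-15.9   4.9  76.8   0.2  98.5 -31.8] F [ 2.7 -0.3 -0.5] M [-0.15 -0.56 -0.04] g 0.9
59,45,158 [ 0.586 -0.127  0.177] (array([0.0052, 0.002 , 0.0022]), array([-0.06, -0.07, -0.3 ]))
33,45,150 [ 0.561 -0.134  0.169] (array([ 0.0133,  0.002 , -0.0238]), array([-0.06, -0.07, -0.3 ]))
10,45,135 [ 0.539 -0.14   0.154] (array([ 0.0283,  0.0019, -0.0467]), array([-0.06, -0.07, -0.3 ]))
-8,45,114 [ 0.521 -0.145  0.133] (array([ 0.0493,  0.0017, -0.0647]), array([-0.06, -0.07, -0.3 ]))
-21,45,90 [ 0.509 -0.149  0.109] (array([ 0.0733,  0.0016, -0.0777]), array([-0.06, -0.07, -0.3 ]))
-26,45,62 [ 0.504 -0.15   0.081] (array([ 0.1013,  0.0014, -0.0827]), array([-0.06, -0.07, -0.3 ]))
top crop origin 357 171 scale 4.388888888888889
side crop origin 292 130 scale 4.388888888888889
```

View pics/w2.png

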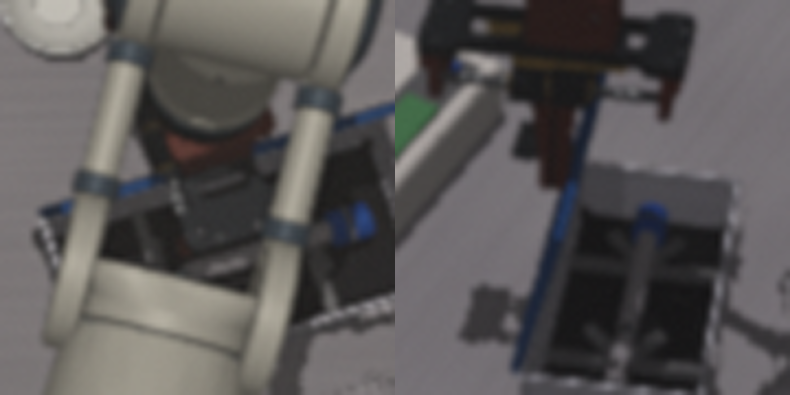

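Call:
{"api": "play_rows", "payload": {
  "steps": [
    {"dx":0.007,"dy":0,"dz":-0.01,"wx":0,"wy":0,"wz":0,"hand":1},
    {"dx":0.013,"dy":0,"dz":-0.022,"wx":0,"wy":0,"wz":0,"hand":1},
    {"dx":0.02,"dy":0,"dz":-0.034,"wx":0,"wy":0,"wz":0,"hand":1},
    {"dx":0.028,"dy":0,"dz":-0.045,"wx":0,"wy":0,"wz":0,"hand":1},
    {"dx":0.038,"dy":0,"dz":-0.056,"wx":0,"wy":0,"wz":0,"hand":1},
    {"dx":0.049,"dy":0,"dz":-0.064,"wx":0,"wy":0,"wz":0,"hand":1},
    {"dx":0.059,"dy":0,"dz":-0.071,"wx":0,"wy":0,"wz":0,"hand":1},
    {"dx":0.07,"dy":0,"dz":-0.076,"wx":0,"wy":0,"wz":0,"hand":1},
    {"dx":0.08,"dy":0,"dz":-0.079,"wx":0,"wy":0,"wz":0,"hand":1},
    {"dx":0.088,"dy":0,"dz":-0.08,"wx":0,"wy":0,"wz":0,"hand":1}
  ]
}}

```text
clock: 39.2
eef_pos: [0.5065, -0.1506, 0.0553]
tool_rot: [119.4, 89.5, 135.4]
wrist_force: [-1.5, 0.4, 2.2]
gripper_width: 0.004
```

```bash
python3 lid.py -26,45,62; python3 -c "
from look import *
look('w3',place(CA,[.0,.0,.07]),45)"
```

```text
t 39.2 p [ 0.5068 -0.1508  0.0923] J [-20.4  -4.1  95.    0.2  89.5 -36.4] F [-1.5  0.4  2.2] M [-0.12 -0.02  0.05] g 0.3
-26,45,62 [ 0.504 -0.15   0.081] (array([ 0.0113,  0.0008, -0.0023]), array([-0.06, -0.23, -0.41]))
top crop origin 367 182 scale 4.388888888888889
side crop origin 302 143 scale 4.388888888888889
```

View pics/w3.png

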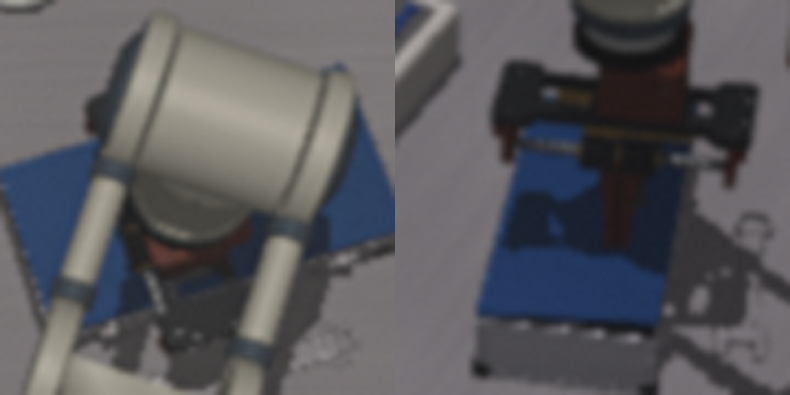

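Call:
{"api": "play_rows", "payload": {
  "steps": [
    {"dx":0.002,"dy":0,"dz":-0.001,"wx":0,"wy":0,"wz":0,"hand":1},
    {"dx":0.004,"dy":0,"dz":-0.001,"wx":0,"wy":0,"wz":0,"hand":1},
    {"dx":0.006,"dy":0,"dz":-0.002,"wx":0,"wy":0,"wz":0,"hand":1},
    {"dx":0.0075,"dy":0,"dz":-0.002,"wx":0,"wy":0,"wz":0,"hand":1},
    {"dx":0.009,"dy":0,"dz":-0.002,"wx":0,"wy":0,"wz":0,"hand":1},
    {"dx":0.01,"dy":0,"dz":-0.002,"wx":0,"wy":0,"wz":0,"hand":1},
    {"dx":0.011,"dy":0,"dz":-0.002,"wx":0,"wy":0,"wz":0,"hand":1},
    {"dx":0.011,"dy":0,"dz":-0.002,"wx":0,"wy":0,"wz":0,"hand":1},
    {"dx":0.011,"dy":0,"dz":-0.002,"wx":0,"wy":0,"wz":0,"hand":1},
    {"dx":0.011,"dy":0,"dz":-0.002,"wx":0,"wy":0,"wz":0,"hand":1}
  ]
}}

```text
clock: 40.3
eef_pos: [0.5052, -0.1511, 0.0453]
tool_rot: [112.9, 89.6, 128.9]
wrist_force: [0.2, -0.2, 0.3]
gripper_width: 0.0
```

```bash
python3 lid.py -26,45,62
```

```text
t 40.3 p [ 0.5054 -0.1513  0.0823] J [-20.5  -4.1  96.    0.2  88.4 -36.5] F [ 0.2 -0.2  0.3] M [-0.07 -0.11 -0.03] g 0.0
-26,45,62 [ 0.504 -0.15   0.081] (array([ 0.0013,  0.0009, -0.0009]), array([-0.05, -0.16, -0.39]))
```

Call:
{"api": "play_rows", "payload": {
  "steps": [
    {"dx":0.001,"dy":0,"dz":0,"wx":0,"wy":0,"wz":0,"hand":1},
    {"dx":0.002,"dy":0,"dz":0,"wx":0,"wy":0,"wz":0,"hand":1},
    {"dx":0.003,"dy":0,"dz":0,"wx":0,"wy":0,"wz":0,"hand":1},
    {"dx":0.004,"dy":0,"dz":0,"wx":0,"wy":0,"wz":0,"hand":1},
    {"dx":0.005,"dy":0,"dz":0,"wx":0,"wy":0,"wz":0,"hand":1},
    {"dx":0.006,"dy":0,"dz":0,"wx":0,"wy":0,"wz":0,"hand":1},
    {"dx":0.006,"dy":0,"dz":0,"wx":0,"wy":0,"wz":0,"hand":1},
    {"dx":0.006,"dy":0,"dz":0,"wx":0,"wy":0,"wz":0,"hand":1},
    {"dx":0.006,"dy":0,"dz":0,"wx":0,"wy":0,"wz":0,"hand":1},
    {"dx":0.006,"dy":0,"dz":0,"wx":0,"wy":0,"wz":0,"hand":1}
  ]
}}

```text
clock: 41.3
eef_pos: [0.5054, -0.1512, 0.0449]
tool_rot: [101.9, 89.7, 117.9]
wrist_force: [-13.7, 4.3, 26.8]
gripper_width: 0.005
```

```bash
python3 lid.py -26,45,62;  python3 -c "
from look import *
look('w4',place(CA,[.0,.0,.07]),40)"
```

```text
t 41.3 p [ 0.5055 -0.1513  0.0819] J [-20.5  -4.2  96.1   0.2  88.3 -36.5] F [-13.7   4.3  26.8] M [0.73 2.3  0.03] g 0.4
-26,45,62 [ 0.504 -0.15   0.081] (array([ 0.001 ,  0.0011, -0.0011]), array([-0.04, -0.06, -0.29]))
top crop origin 372 187 scale 4.9375
side crop origin 307 148 scale 4.9375
```

View pics/w4.png

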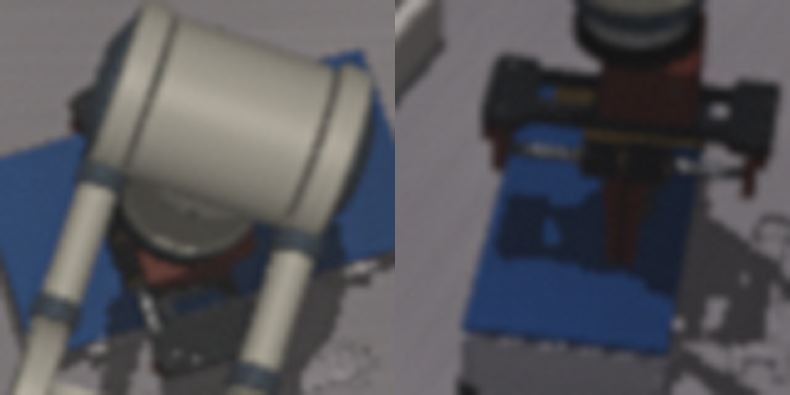

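The lid is shut: it stopped hard with 27 N at tip height 63 mm, which is its outer face. Retracting.

Call:
{"api": "play_rows", "payload": {
  "steps": [
    {"dx":-0.01,"dy":0,"dz":0,"wx":0,"wy":0,"wz":0,"hand":1},
    {"dx":-0.035,"dy":0,"dz":0,"wx":0,"wy":0,"wz":0,"hand":1},
    {"dx":-0.07,"dy":0,"dz":0,"wx":0,"wy":0,"wz":0,"hand":1},
    {"dx":-0.11,"dy":0.01,"dz":0,"wx":0,"wy":0,"wz":0,"hand":1},
    {"dx":-0.15,"dy":0.03,"dz":0,"wx":0,"wy":0,"wz":0,"hand":1},
    {"dx":-0.18,"dy":0.06,"dz":0,"wx":0,"wy":0,"wz":0,"hand":1},
    {"dx":-0.2,"dy":0.09,"dz":0,"wx":0,"wy":0,"wz":0,"hand":1},
    {"dx":-0.21,"dy":0.12,"dz":0,"wx":0,"wy":0,"wz":0,"hand":1},
    {"dx":-0.21,"dy":0.13,"dz":0,"wx":0,"wy":0,"wz":0,"hand":1},
    {"dx":-0.21,"dy":0.13,"dz":0,"wx":0,"wy":0,"wz":0,"hand":1}
  ]
}}

```text
clock: 42.4
eef_pos: [0.4703, -0.0264, 0.2502]
tool_rot: [110.2, 89.6, 126.3]
wrist_force: [0.8, 0.1, -0.1]
gripper_width: 0.005
```

```bash
python3 -c "
from look import *
st()
look('z1',place(CA,[.0,.1,.06]),75)
P=place(CA,[(-.065,.13,.063),(-.065,-.13,.063)])
for n,(u0,v0) in(('top',(345,155)),('side',(264,125))):print(n,((proj(n,P)-[u0,v0])*395/150).round())"
```

```text
t 42.4 p [ 0.4705 -0.0266  0.2872] J [ -7.6 -13.5  83.6   0.3 110.1 -23.6] F [ 0.8  0.1 -0.1] M [ 0.01 -0.12  0.01] g 0.5
top crop origin 306 162 scale 2.6333333333333333
side crop origin 267 135 scale 2.6333333333333333
top [[ 88. 275.]
 [299. 210.]]
side [[258. 246.]
 [281. 113.]]
```

View pics/z1.png

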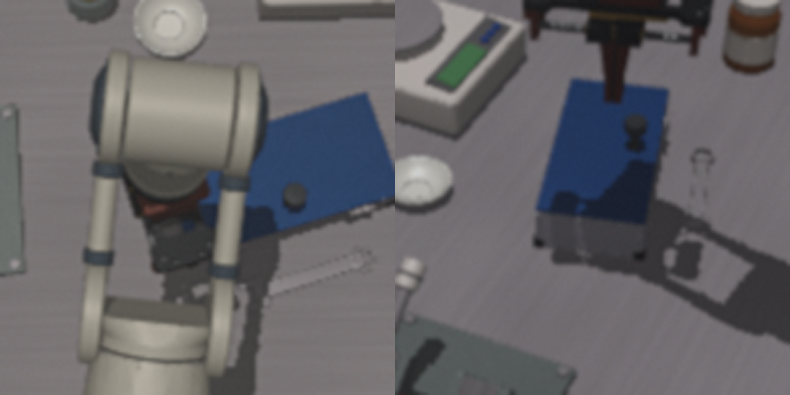

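```bash
python3 -c "
from look import *
from bench import manip
im=cams.read_camera('top')['color'][:,:,::-1];cv2.imwrite('pics/end_top.png',im)
print(manip.job_done())"
```

```text
the job is handed in; nothing more can be done
None
```

View pics/end_top.png

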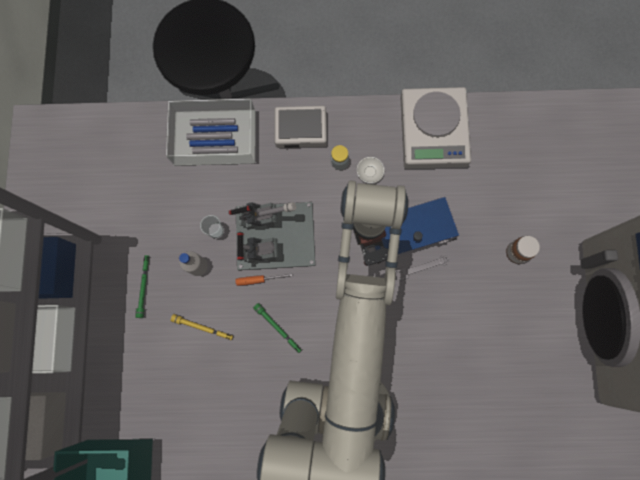

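The job is handed in at about 42.5 s. The blue-headed shaft lies in the case's two V supports and the lid is shut. I have no official verdict, since the hand-in reports none.

- **Screw:** The near (right) clamp gave when turned with negative rotation about the tool's axis. I undid it by about 88°, roughly 1.5 rad. In the last picture its handle still lies across the slope.
- **Shaft:** I drew it about 107 mm up the slope, lifted it and lowered it into the case. Before the lid closed, the cameras showed it in both Vs, within about 3 mm of the middle, and the fingers clear of it. I have not seen it since.
- **Lid:** It stopped hard at its shut height (27 N, no further movement) and looks flat in both cameras. The arm was clear of everything, with near-zero wrist force.
- **Rest of the bench:** In the final top view the white-headed shaft is still clamped, and the other things on the bench look where they were.

**What disagreed:**
- The real grasp point lies about 37 mm behind the reported TCP along the tool axis. My first grip on the handle therefore closed on nothing; I found the offset by touching the bench and allowed for it.
- The fingers look about 12 mm longer in the pictures than where they actually make contact.
- My height estimate put the seated shaft at 39 mm instead of 33 mm. I took it as seated because it resisted sideways both ways, and the pictures agreed to about 2 pixels.

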